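# Load and clamp a chip carrier with a guarded knob

## Task

Put the metal chip carrier on the work holder's deck between the jaw and the steel stop, long way from jaw to stop, without dropping it. Then reach through the round opening of the guard and turn the recessed black knob clockwise until the jaw presses the carrier firmly against the stop, with about 14 N (under 8 N is loose, over 20 N harms the chips), and let go. Do not lean hard on the guard, and leave the jar, the flat box and the screwdriver alone.

Things in the scene. Friction and masses are not known exactly. Their poses are not given: they have to be found in the camera images.
- carrier_center (a point): Centre of the loose chip carrier, a plain aluminium block 40 (its x) x 60 (its y) x 36 mm high, 0.15 to 0.3 kg, with a thin white tile and six small chips on top; it stands upright on the bench at the start. z up.
- carrier: The same carrier; origin at the centre of its underside, same axes.
- holder: Work holder fixed to the bench: a white pod 110 x 110 mm, 72 mm high, with the knob sunk in it, and on its +y side an aluminium deck, 120 mm wide in x, from y = 55 to 185 mm, its top 12 mm above the bench. Origin on the bench under the knob's axis; y points from the pod along the deck to the stop, z up.
- stop: Fixed steel stop on the deck, 50 mm wide, 26 mm high; origin at the foot and middle of the face that meets the carrier (holder x = 0, y = 155 mm, z = 12 mm); axes as the holder's; the carrier comes from its -y side and should stand within 12 mm of its middle in x.
- guard: Aluminium guard plate, 110 x 110 x 6 mm, over the pod, with a round opening of 80 mm diameter centred on the knob's axis; origin at the centre of its underside, its top 72 mm above the bench. Pushing on it with more than 20 N is leaning hard.
- knob_grip (a point): Grip point of the knob, on its vertical axis, 50 mm above the bench, 22 mm below the guard's top. The knob is an upright black bar along this point's x, 40 mm long, 10 mm thick, from 27 to 58 mm above the bench, on a disc of 22 mm radius (top 27 mm above the bench; well floor 22 mm). z up.
- knob (a joint): Knob angle in rad, 0 at the start, growing clockwise from above, to 3.0. The jaw moves 14 mm per rad; the carrier is home on the stop at 0.57 to 1.15 rad, and from there a spring in the jaw gives 56 N per rad. The knob drags with 0.32 N m while turning (a resting hand feels less) and stays where left; each newton at the jaw adds 0.014 N m: 14 N adds about 0.20 N m.
- jar: Bystander: a small amber jar, 44 mm wide, 60 mm high; origin at its underside.
- chipbox: Bystander: a flat grey and black box 75 x 75 x 22 mm; origin at its underside.
- driver: Bystander: a screwdriver 160 mm long lying along its x.
- jaw_exit (a point): Point on the pod's wall where the jaw's rod comes out (holder x = 0, y = 55, z = 17 mm); it does not move. The steel jaw, 30 mm wide in x, 26 mm high, moves to +y from here. A hand adjuster sets its open place, which is not measured: its face starts 24 to 32 mm from this point, leaving 68 to 76 mm from jaw to stop for the 60 mm carrier.

How it is judged:
By the outcome, as a careful person would: the job done as asked, in the order asked, and still so for the second after the job is handed in, with the robot touching nothing.
It also fails if it takes over 72 s, if anything falls off the work surface, if the arm or the gripper's body presses on something with over 40 N, if the wrist force passes 120 N, or if a joint passes its speed limit or range.

## Robot

A 7-joint arm with a two-finger parallel gripper is mounted at the origin on the work surface. World frame = base frame: x ahead of the robot, y to its left, z up, the work surface at z = 0. Lengths are in m, angles in rad, forces in N, time in s.
With the tool pointing down it reaches from about 0.4 to 0.875 m from the base axis. Payload 6.5 kg.
Tool frame: the origin (TCP) lies on the centre line of the jaws, within the pads' length; the fingertips stand 8 mm ahead of it and the grasp point (between the pads) lies 11 mm behind it; z points along the fingers, y is the direction in which the jaws open and shut (so a half turn about z gives the same grasp; the last joint's range is limited). The gripper opens to 88 mm and grips with 3 to 60 N. Pads are 18 mm wide; open, the fingers measure 123 mm over their backs; the gripper's body (75 mm by 187 mm) begins 45 mm behind the grasp point.
Start: joints at [1.25, 0.536, -0.004, 1.538, 0.003, 1.067, -0.071], TCP at [0.164, -0.629, 0.247] pointing down, gripper open.
Joint ranges: [-2.7, 2.7], [-0.37, 2.16], [-1.27, 1.26], [0.24, 2.4], [-1.31, 4.45], [0.19, 1.91], [-2.76, 2.76]. Speed limits (rad/s): [2.39, 2.39, 3.14, 3.14, 3.14, 3.14, 3.14].

## Interface

Orientations are given as a unit quaternion [w, x, y, z].
In Python, from workcell import manip gives the robot as it stands.
- The arm moves only by the tool apply_moves, never from a script. Its argument "increments" is a list of rows, each an object of numbers: "grip": the closure in counts, from 0 (fully open) to 255 (shut); "dx", "dy", "dz": the shift along the tool's x, y, z in m; "twist": the turn about the tool's z in rad. In form: [{"grip": .., "dx": .., "dy": .., "dz": .., "twist": ..}, ...]. A call has 1 to 5 rows; each row shifts and turns the commanded pose from where the row before left it, along the tool's axes as they then stand; what a row does not reach is not made up. A row lasts 1/12 s, in which the tool goes at most 41.7 mm and 7.16 degrees, less where a joint would pass 70% of its speed; a pose out of reach is approached as far as the arm can. A call with a gripper value outside its range is refused whole. The fingers move at their own pace and stop on an object; the grip force is fixed at half the most. Time passes only in rows, so rows that do not move let the fingers close. It gives the time, the measured TCP pose, the force and the opening at its end, in the units of the state.
- manip.state(): the state, without advancing time (a new reading comes with each control period).
- manip.grab_frame(name): name is "scene" or "side" or "wrist"; returns a dict with "pixels" (400x640x3 uint8, red, green, blue), "range_z" (400x640 float32, m along the optical axis (not along the pixel's ray), 0 where there is no reading), "camera_matrix" (3x3 intrinsics, pixels), "rvec" (rotation vector, rad) and "tvec" (3), from world to camera coordinates, as OpenCV has them. Camera axes: x right, y down, z forward; pixel columns grow to the right and rows downward; lengths in m; the calibration is good to about 2 mm. A picture is of the moment at which its call begins.
- manip.finish_job(): hands the job in, once; it reports no verdict.
The state is a dict: "t": time; "qpos": joint angles; "qd": joint speeds; "tau": joint torques, N m; "position": TCP position; "tcp_rot": TCP orientation; "ft_force": force on the tool from outside, world axes, zero at the start; "moment": the same for the moment, N m; "gripper_width": finger opening in m.
Only numpy, scipy, OpenCV 4.12 (cv2) and the standard library are available. Lean on these libraries where they do the work, as an engineer would, in place of code of your own. Each camera call takes 0.05 s, during which the arm holds its last target.

## Working session

There is one attempt and no reset: what is moved stays moved. The work goes in short steps, Python scripts to look and compute and a tool call to move; the robot and the scene stay as the last step left them, time stands still between calls to the robot, and variables do not carry over. Pictures are saved under pics/ and viewed, and the job is handed in when it is done.

Besides the shell and the picture viewer there is one more tool, called after ">>>" as a command line: name --argument value ..., lists and objects as JSON in quotes. apply_moves: Moves the arm, as the interface text tells. Its arguments: {"type":"object","properties":{"increments":{"type":"array","items":{"type":"object","properties":{"grip":{"type":"number"},"dx":{"type":"number"},"dy":{"type":"number"},"dz":{"type":"number"},"twist":{"type":"number"}}}}},"required":["increments"]}

```bash
mkdir -p pics; ls
cat > h.py <<'E'
import numpy as np, cv2
from workcell import manip
def grab(n,save=None):
    f=manip.grab_frame(n)
    np.savez(f'{n}.npz',**f)
    if save: cv2.imwrite(f'pics/{save}.png',f['pixels'][:,:,::-1])
    return f
def load(n): return dict(np.load(f'{n}.npz'))
def RT(f):
    return cv2.Rodrigues(np.array(f['rvec'],float).reshape(3))[0],np.array(f['tvec'],float).reshape(3)
def ray(f,uv,z):
    uv=np.atleast_2d(np.array(uv,float)); R,t=RT(f)
    d=np.c_[uv,np.ones(len(uv))]@np.linalg.inv(f['camera_matrix']).T@R
    o=-R.T@t
    s=(z-o[2])/d[:,2]
    return o+d*s[:,None]
def cloud(f):
    R,t=RT(f); v,u=np.mgrid[0:400,0:640]
    d=np.stack([u,v,np.ones_like(u)],-1)@np.linalg.inv(f['camera_matrix']).T
    return ((d*f['range_z'][...,None])-t)@R
def proj(f,p):
    return cv2.projectPoints(np.atleast_2d(np.array(p,float)),np.array(f['rvec'],float),np.array(f['tvec'],float),f['camera_matrix'],None)[0].reshape(-1,2)
E
python3 - <<'E'
from h import *
for n in ['scene','side','wrist']:
    f=grab(n,n+'0'); R,t=RT(f); print(n,-R.T@t,R[2])
s=manip.state(); print({k:np.round(v,3) for k,v in s.items()})
E
```

```text
pics
scene [ 1.17044895 -0.28770452  0.80238587] [-0.58238262  0.2520269  -0.77286022]
side [ 0.34068764 -0.87032155  0.55150709] [ 0.27539142  0.8265115  -0.49095653]
wrist [ 0.23043882 -0.61186201  0.3842036 ] [-0.26245097 -0.06775049 -0.96256395]
{'t': np.float64(0.15), 'qpos': array([ 1.25 ,  0.537, -0.004,  1.539,  0.003,  1.067, -0.071]), 'qd': array([-0.001, -0.004,  0.   , -0.003,  0.001, -0.   ,  0.001]), 'tau': array([ 1.0000e-03, -5.7133e+01,  9.9200e-01, -2.5183e+01, -5.6000e-02,
        1.5000e-02,  0.0000e+00]), 'position': array([ 0.164, -0.629,  0.246]), 'tcp_rot': array([-0.001,  0.992,  0.127, -0.   ]), 'ft_force': array([-0.128,  0.403,  0.009]), 'moment': array([ 0.021,  0.024, -0.006]), 'gripper_width': np.float64(0.088)}
```

View pics/scene0.png

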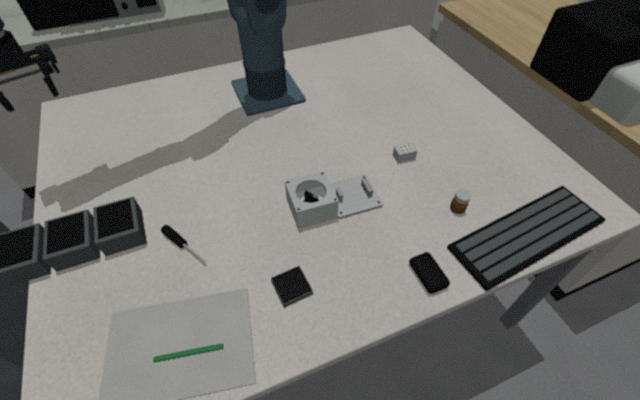

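View pics/side0.png

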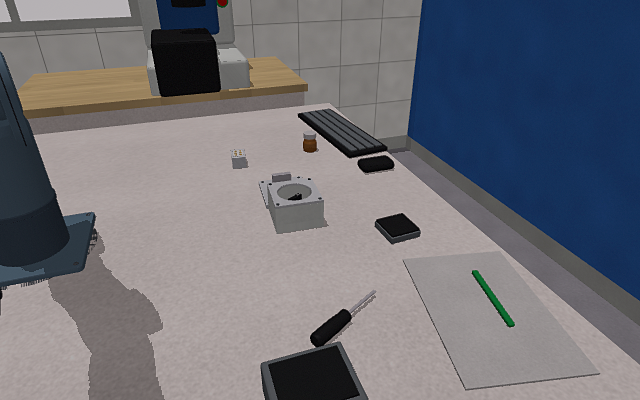

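View pics/wrist0.png

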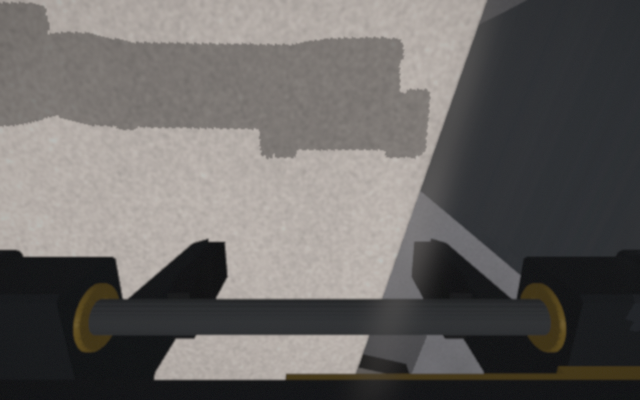

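The scene view shows the pod at about (313,198), the deck and stop at (365,188), the carrier at (404,153) and the jar at (460,200). In the side view the carrier is at (239,158) and the pod at (297,203). Next I'll use the depth cloud for coarse poses.

Run:
```python
from h import *
for n,boxes in {'scene':[(270,130,210,130)],'side':[(220,140,120,110)]}.items():
    f=load(n); P=cloud(f)
    for (x,y,w,h) in boxes:
        im=cv2.resize(f['pixels'][y:y+h,x:x+w,::-1],None,fx=780/w*0.75,fy=780/w*0.75,interpolation=cv2.INTER_CUBIC)
        cv2.imwrite(f'pics/{n}_z0.png',im); print(n,im.shape,780/w*.75)
f=load('scene');P=cloud(f)
hz=P[...,2]
for nm,(a,b,c,d) in {'carrier':(385,425,138,168),'pod':(275,340,165,235),'deck':(330,390,170,222),'jar':(440,480,180,220)}.items():
    Q=P[c:d,a:b].reshape(-1,3); print(nm,np.histogram(Q[:,2],bins=np.arange(-.005,.1,.005))[0])
    for lo,hi in [(.031,.042),(.066,.08),(.008,.016)]:
        q=Q[(Q[:,2]>lo)&(Q[:,2]<hi)]
        if len(q)>15: print(lo,len(q),q.mean(0),cv2.minAreaRect((q[:,:2]*1000).astype(np.float32)))
```

```text
scene (362, 585, 3) 2.7857142857142856
side (536, 585, 3) 4.875
carrier [ 56 723  71  27  33  24  36  30 156  42   0   0   0   0   0   0   0   0
   0   0]
0.031 221 [0.48740207 0.27697111 0.03795301] ((484.95751953125, 279.6056213378906), (62.84511947631836, 43.54161071777344), 88.12887573242188)
0.008 42 [0.49837346 0.26922637 0.01214686] ((497.232666015625, 268.0639343261719), (68.08425903320312, 33.72185134887695), 50.93461227416992)
pod [ 148 1990  121  124   59  218  165  113  108  115  106  101  104   90
   73  717  178    0    0    0]
0.031 247 [ 0.57363325 -0.05338867  0.03656932] ((565.6150512695312, -42.469764709472656), (139.71688842773438, 109.1954116821289), 86.31902313232422)
0.066 961 [ 0.56715505 -0.05793615  0.07352435] ((562.5101318359375, -56.381202697753906), (111.16214752197266, 113.01301574707031), 86.46142578125)
0.008 174 [ 0.57846086 -0.02718576  0.01273653] ((563.3710327148438, -32.42975616455078), (158.52886962890625, 120.26277160644531), 86.50269317626953)
deck [  81 1312  105  867  331   35   32   40   71   71   13   11   12   10
   12   73   32    0    0    0]
0.031 152 [0.57969826 0.0651024  0.03824365] ((579.0249633789062, 42.812583923339844), (62.805606842041016, 152.9573516845703), 11.433893203735352)
0.066 116 [ 0.60167862 -0.01229578  0.07368228] ((593.7144775390625, -5.617364883422852), (20.332775115966797, 64.09683990478516), 66.14993286132812)
0.008 1077 [0.57986277 0.06511498 0.01369164] ((568.8443603515625, 53.04955291748047), (152.56732177734375, 122.51622009277344), 86.5497055053711)
jar [  58 1118   49   22   19   22   25   30   36   17   13   23   25  137
    0    0    0    0    0    0]
0.031 71 [0.72652771 0.29735016 0.03596669] ((724.4716186523438, 299.6136779785156), (41.176910400390625, 24.944473266601562), 39.59102249145508)
0.008 31 [0.72579393 0.29314107 0.01237397] ((725.2064208984375, 295.5649719238281), (41.42848587036133, 16.07518768310547), 31.30685806274414)
```

Run:
```python
import cv2,numpy as np
a=cv2.imread('pics/scene_z0.png');b=cv2.imread('pics/side_z0.png')
print(a.shape,b.shape)
```

```text
(362, 585, 3) (536, 585, 3)
```

View pics/scene_z0.png

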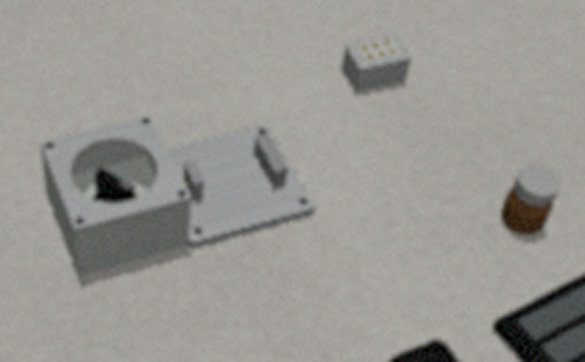

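View pics/side_z0.png

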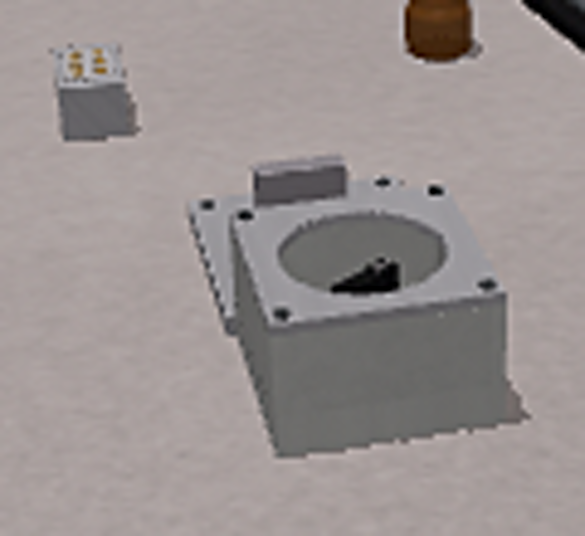

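Coarse poses: pod at about (0.5625, -0.056) with yaw about -3.5°, carrier at about (0.485, 0.279) with yaw about -2°. I'll hover over the pod so the wrist camera can look.

>>> apply_moves --increments '[{"grip": 0,"dx": 0.022,"dy": -0.02,"dz": 0,"twist": 0},{"grip": 0,"dx": 0.022,"dy": -0.02,"dz": 0,"twist": 0},{"grip": 0,"dx": 0.022,"dy": -0.02,"dz": 0,"twist": 0},{"grip": 0,"dx": 0.022,"dy": -0.02,"dz": 0,"twist": 0},{"grip": 0,"dx": 0.022,"dy": -0.02,"dz": 0,"twist": 0}]'

```text
t: 0.57
position: [0.2455, -0.5031, 0.2465]
tcp_rot: [-0.0, 0.992, 0.127, -0.0]
ft_force: [1.0, 0.1, 0.1]
gripper_width: 0.0883
```

>>> apply_moves --increments '[{"grip": 0,"dx": 0.022,"dy": -0.02,"dz": 0,"twist": 0},{"grip": 0,"dx": 0.022,"dy": -0.02,"dz": 0,"twist": 0},{"grip": 0,"dx": 0.022,"dy": -0.02,"dz": 0,"twist": 0},{"grip": 0,"dx": 0.022,"dy": -0.02,"dz": 0,"twist": 0},{"grip": 0,"dx": 0.022,"dy": -0.02,"dz": 0,"twist": 0}]'

```text
t: 0.98
position: [0.3268, -0.3786, 0.2466]
tcp_rot: [-0.0, 0.992, 0.127, -0.0]
ft_force: [0.2, -1.0, 0.6]
gripper_width: 0.0882
```

>>> apply_moves --increments '[{"grip": 0,"dx": 0.022,"dy": -0.02,"dz": 0,"twist": 0},{"grip": 0,"dx": 0.022,"dy": -0.02,"dz": 0,"twist": 0},{"grip": 0,"dx": 0.022,"dy": -0.02,"dz": 0,"twist": 0},{"grip": 0,"dx": 0.022,"dy": -0.02,"dz": 0,"twist": 0},{"grip": 0,"dx": 0.022,"dy": -0.02,"dz": 0,"twist": 0}]'

```text
t: 1.4
position: [0.408, -0.2542, 0.2467]
tcp_rot: [-0.0, 0.992, 0.127, -0.0]
ft_force: [0.5, 0.2, 1.2]
gripper_width: 0.088
```

>>> apply_moves --increments '[{"grip": 0,"dx": 0.0204,"dy": -0.0168,"dz": 0,"twist": 0},{"grip": 0,"dx": 0.0204,"dy": -0.0168,"dz": 0,"twist": 0},{"grip": 0,"dx": 0.0204,"dy": -0.0168,"dz": 0,"twist": 0},{"grip": 0,"dx": 0.0204,"dy": -0.0168,"dz": 0,"twist": 0},{"grip": 0,"dx": 0.0204,"dy": -0.0168,"dz": 0,"twist": 0}]'

```text
t: 1.82
position: [0.4855, -0.1474, 0.2466]
tcp_rot: [-0.0, 0.992, 0.127, -0.0]
ft_force: [0.8, -1.2, -0.2]
gripper_width: 0.0882
```

>>> apply_moves --increments '[{"grip": 0,"dx": 0.0204,"dy": -0.0168,"dz": 0,"twist": 0},{"grip": 0,"dx": 0.0204,"dy": -0.0168,"dz": 0,"twist": 0},{"grip": 0,"dx": 0.0204,"dy": -0.0168,"dz": 0,"twist": 0},{"grip": 0,"dx": 0.0204,"dy": -0.0168,"dz": 0,"twist": 0},{"grip": 0,"dx": 0.0204,"dy": -0.0168,"dz": 0,"twist": 0}]'

```text
t: 2.23
position: [0.563, -0.0405, 0.2465]
tcp_rot: [0.0, 0.992, 0.127, -0.0]
ft_force: [0.1, -0.7, 0.5]
gripper_width: 0.088
```

>>> apply_moves --increments '[{"grip": 0,"dx": 0,"dy": 0,"dz": 0,"twist": -0.104},{"grip": 0,"dx": 0,"dy": 0,"dz": 0,"twist": -0.104},{"grip": 0,"dx": 0,"dy": 0,"dz": 0,"twist": -0.104},{"grip": 0,"dx": 0,"dy": 0,"dz": 0,"twist": -0.104},{"grip": 0,"dx": 0,"dy": 0,"dz": 0,"twist": -0.104}]'

```text
t: 2.65
position: [0.5624, -0.0415, 0.2464]
tcp_rot: [-0.0, 0.925, 0.38, -0.0]
ft_force: [0.1, -0.1, 0.3]
gripper_width: 0.0885
```

>>> apply_moves --increments '[{"grip": 0,"dx": 0,"dy": 0,"dz": 0,"twist": -0.104},{"grip": 0,"dx": 0,"dy": 0,"dz": 0,"twist": -0.104},{"grip": 0,"dx": 0,"dy": 0,"dz": 0,"twist": -0.104},{"grip": 0,"dx": 0,"dy": 0,"dz": 0,"twist": -0.104},{"grip": 0,"dx": 0,"dy": 0,"dz": 0,"twist": -0.104}]'

```text
t: 3.07
position: [0.5624, -0.0416, 0.2465]
tcp_rot: [-0.0, 0.796, 0.605, -0.0]
ft_force: [-0.2, -0.1, -0.2]
gripper_width: 0.0882
```

>>> apply_moves --increments '[{"grip": 0,"dx": 0,"dy": 0,"dz": 0,"twist": -0.104},{"grip": 0,"dx": 0,"dy": 0,"dz": 0,"twist": -0.104},{"grip": 0,"dx": 0,"dy": 0,"dz": 0,"twist": 0},{"grip": 0,"dx": 0,"dy": 0,"dz": 0,"twist": 0}]'

```text
t: 3.4
position: [0.5624, -0.0416, 0.2465]
tcp_rot: [-0.0, 0.732, 0.681, -0.0]
ft_force: [-0.9, 0.5, -0.2]
gripper_width: 0.0882
```

Run:
```python
from h import *
f=grab('wrist','wrist1'); s=manip.state(); print(s['position'],s['tcp_rot'],s['qpos']); print(f['range_z'][100:300:40,100:600:80])
```

```text
[ 0.5624863  -0.04162098  0.24653701] [-1.60066929e-04  7.31903390e-01  6.81408390e-01 -8.54497487e-05] [ 0.41777942  0.44880063 -0.55643577  1.745525    0.27127689  1.02489993
 -0.30792675]
[[0.3683338  0.3687964  0.36955363 0.35777634 0.36904615 0.36686867
  0.36795676]
 [0.37920454 0.38060504 0.3811925  0.30975518 0.38012832 0.38016275
  0.37985662]
 [0.3925601  0.39180744 0.39145672 0.37110233 0.3919018  0.39190328
  0.39389437]
 [0.40732875 0.40767062 0.40607777 0.38264787 0.40526614 0.40615857
  0.40555727]
 [0.08155081 0.13391946 0.41978654 0.42042464 0.14678875 0.39581907
  0.08042528]]
```

View pics/wrist1.png

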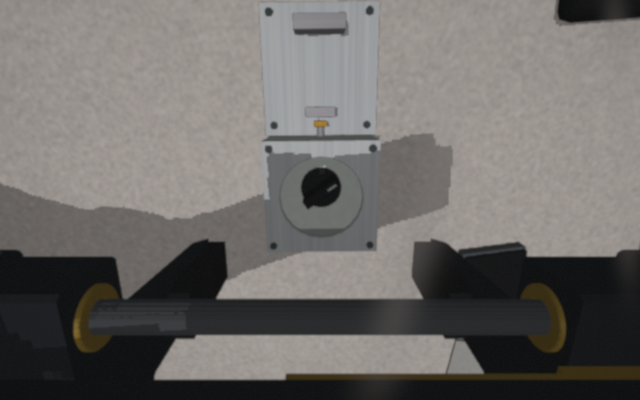

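The wrist view shows the guard opening at about (321,197), the knob bar inside it, the jaw at (320,112), the stop at (320,20) and the deck holes. I'll zoom in and measure.

Run:
```python
from h import *
f=load('wrist')
im=f['pixels'][140:255,255:390,::-1]
cv2.imwrite('pics/w1a.png',cv2.resize(im,None,fx=5,fy=5,interpolation=cv2.INTER_CUBIC))
im=f['pixels'][0:145,250:390,::-1]
cv2.imwrite('pics/w1b.png',cv2.resize(im,None,fx=4,fy=4,interpolation=cv2.INTER_CUBIC))
# screws (dark blobs)
g=cv2.cvtColor(f['pixels'],cv2.COLOR_RGB2GRAY)
m=(g<75).astype(np.uint8)
n,l,st,c=cv2.connectedComponentsWithStats(m)
for i in range(1,n):
    if 15<st[i,4]<2500 and 255<c[i,0]<390 and c[i,1]<255:
        z=.072 if c[i,1]>140 else .012
        print(st[i],c[i].round(1),'W',ray(f,c[i],z)[0].round(4))
P=cloud(f)
q=P[140:255,255:390].reshape(-1,3); q=q[(q[:,2]>.066)&(q[:,2]<.078)]
print(len(q),q[:,2].mean(),cv2.minAreaRect((q[:,:2]*1000).astype(np.float32)))
q=P[0:140,255:390].reshape(-1,3); q=q[(q[:,2]>.008)&(q[:,2]<.016)]
print(len(q),q[:,2].mean(),cv2.minAreaRect((q[:,:2]*1000).astype(np.float32)))
q=P[0:140,255:390].reshape(-1,3); q=q[(q[:,2]>.033)&(q[:,2]<.042)&(q[:,1]>.06)];print(len(q),cv2.minAreaRect((q[:,:2]*1000).astype(np.float32)),q.mean(0))
```

```text
[367   7   6   7  34] [369.5  10.3] W [0.623  0.1142 0.012 ]
[266   9   6   6  33] [268.4  11.4] W [0.523  0.1204 0.012 ]
[295  29  50   5 213] [319.9  31.1] W [0.5727 0.099  0.012 ]
[272 123   5   5  21] [273.7 125.1] W [0.5163 0.0104 0.012 ]
[364 122   5   5  19] [366.2 124.2] W [0.6159 0.0043 0.012 ]
[370 145   6   7  30] [372.6 148.2] W [ 0.6132 -0.0141  0.072 ]
[266 147   5   6  25] [268.1 149. ] W [ 0.5169 -0.008   0.072 ]
[ 301  168   40   41 1291] [319.9 187.5] W [ 0.5621 -0.0478  0.072 ]
[308 230  34   7  68] [325.2 233.4] W [ 0.564  -0.0948  0.072 ]
[270 243   7   7  38] [273.1 245.6] W [ 0.511  -0.1041  0.072 ]
[367 242   6   6  32] [369.5 244.5] W [ 0.6074 -0.1098  0.072 ]
7755 0.07219027041472781 ((562.5372924804688, -58.23564147949219), (110.63064575195312, 110.31752014160156), 86.58258056640625)
13869 0.012161123357166015 ((569.7578125, 61.87257766723633), (130.7957763671875, 120.23419189453125), 86.47486877441406)
952 ((572.5281982421875, 103.25264739990234), (14.470123291015625, 49.56549835205078), 85.8526382446289) [0.57236034 0.10305248 0.03782888]
```

View pics/w1a.png

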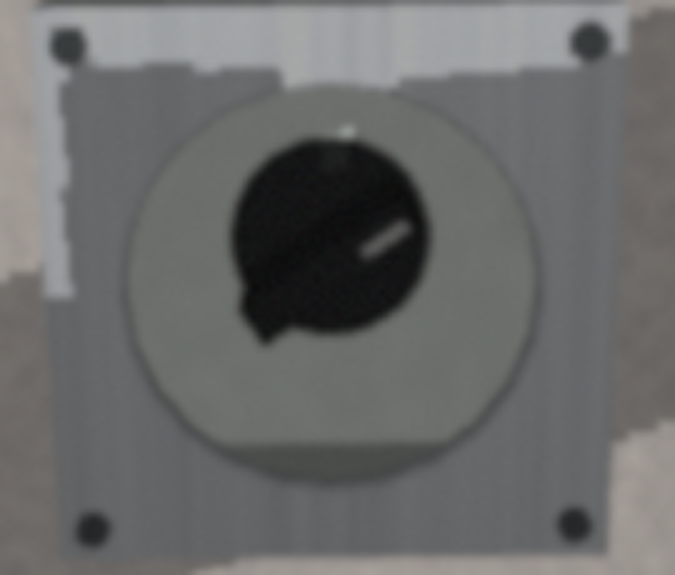

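View pics/w1b.png

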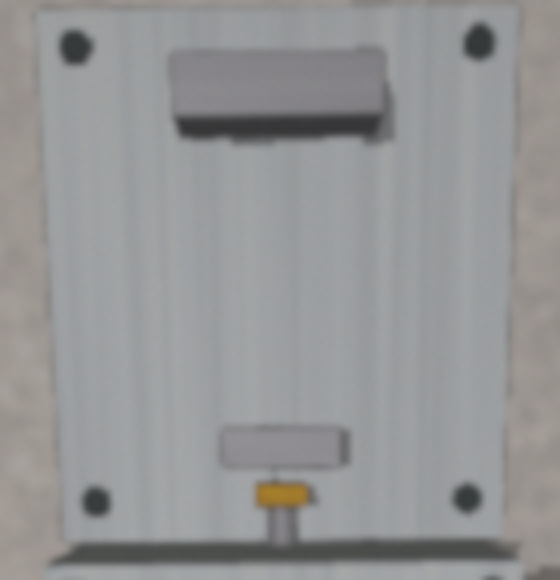

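Run:
```python
from h import *
f=load('wrist')
g=cv2.cvtColor(f['pixels'],cv2.COLOR_RGB2GRAY)[160:220,290:352].astype(float)
e=np.clip((g-10)*6,0,255).astype(np.uint8)
cv2.imwrite('pics/w1k.png',cv2.resize(e,None,fx=9,fy=9,interpolation=cv2.INTER_CUBIC))
R=.5624,-.0582; hy=np.array([.061,.9981]);hx=np.array([.9981,-.061])
def H(p): p=np.array(p)[:2]-R; return (p@hx*1000).round(1),(p@hy*1000).round(1)
print('jaw top front',H(ray(f,(250+282/4,427/4),.038)[0]),'jaw top back',H(ray(f,(250+282/4,468/4),.038)[0]))
print('stop foot',H(ray(f,(250+282/4,137/4),.012)[0]),'stop top front',H(ray(f,(250+282/4,116/4),.038)[0]))
a,b=ray(f,(255+253/5,140+318/5),.058)[0],ray(f,(255+408/5,140+226/5),.058)[0]
print(a,b,np.degrees(np.arctan2(*(b-a)[:2][::-1])),np.linalg.norm(a-b))
P=cloud(f)[160:220,290:352].reshape(-1,3)
q=P[(P[:,2]>.05)&(P[:,2]<.064)&(np.hypot(P[:,0]-.5624,P[:,1]+.0582)<.025)]
print(len(q),q.mean(0),cv2.minAreaRect((q[:,:2]*1000).astype(np.float32)))
d=cv2.fitLine((q[:,:2]*1000).astype(np.float32),cv2.DIST_L2,0,.01,.01).ravel();print(d,np.degrees(np.arctan2(d[1],d[0])))
```

```text
jaw top front (np.float64(0.4), np.float64(84.3)) jaw top back (np.float64(0.3), np.float64(74.5))
stop foot (np.float64(1.2), np.float64(154.6)) stop top front (np.float64(1.1), np.float64(154.3))
[ 0.54626382 -0.06680228  0.058     ] [ 0.57856483 -0.05002912  0.058     ] 27.441790707033643 0.03639633976051349
438 [ 0.56259999 -0.05713758  0.05760272] ((562.5790405273438, -57.939117431640625), (39.73664093017578, 10.496166229248047), 30.67325210571289)
[ 8.5915285e-01  5.1171905e-01  5.6259998e+02 -5.7137577e+01] 30.778402
```

View pics/w1k.png

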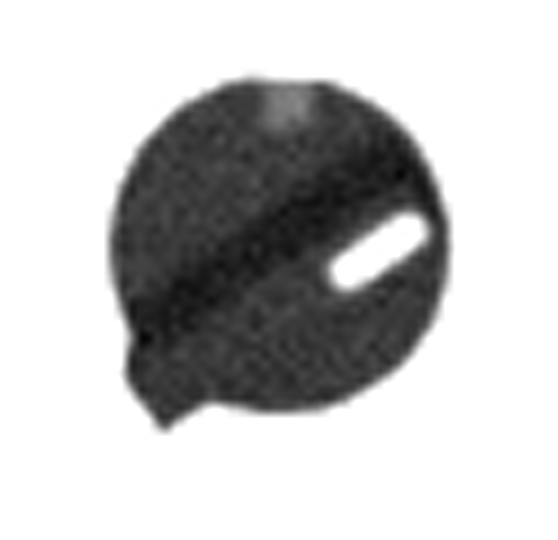

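The bar is centred at (0.5625, -0.058), angle 30.7°, and the gap from jaw to stop is about 70.5 mm. Next I'll hover over the carrier.

>>> apply_moves --increments '[{"grip": 0,"dx": 0.0315,"dy": -0.01,"dz": 0,"twist": 0},{"grip": 0,"dx": 0.0315,"dy": -0.01,"dz": 0,"twist": 0},{"grip": 0,"dx": 0.0315,"dy": -0.01,"dz": 0,"twist": 0},{"grip": 0,"dx": 0.0315,"dy": -0.01,"dz": 0,"twist": 0},{"grip": 0,"dx": 0.0315,"dy": -0.01,"dz": 0,"twist": 0}]'

```text
t: 3.87
position: [0.5229, 0.1204, 0.2468]
tcp_rot: [0.0, 0.732, 0.682, 0.0]
ft_force: [0.7, 0.0, -0.0]
gripper_width: 0.0883
```

>>> apply_moves --increments '[{"grip": 0,"dx": 0.0315,"dy": -0.01,"dz": 0.005,"twist": 0},{"grip": 0,"dx": 0.0315,"dy": -0.01,"dz": 0.01,"twist": 0},{"grip": 0,"dx": 0.0315,"dy": -0.01,"dz": 0.01,"twist": 0},{"grip": 0,"dx": 0.0315,"dy": -0.01,"dz": 0.01,"twist": 0},{"grip": 0,"dx": 0.0315,"dy": -0.01,"dz": 0.01,"twist": 0}]'

```text
t: 4.28
position: [0.4837, 0.281, 0.2013]
tcp_rot: [0.0, 0.732, 0.682, 0.0]
ft_force: [0.3, 0.3, -0.0]
gripper_width: 0.0884
```

>>> apply_moves --increments '[{"grip": 0,"dx": 0,"dy": 0,"dz": 0,"twist": 0},{"grip": 0,"dx": 0,"dy": 0,"dz": 0,"twist": 0},{"grip": 0,"dx": 0,"dy": 0,"dz": 0,"twist": 0}]'

```text
t: 4.53
position: [0.4844, 0.279, 0.2016]
tcp_rot: [0.0, 0.731, 0.682, -0.0]
ft_force: [-0.1, -0.7, -0.1]
gripper_width: 0.0885
```

Run:
```python
from h import *
f=grab('wrist','wrist2'); s=manip.state(); print(s['position'],s['tcp_rot'],s['qpos'],s['ft_force'])
P=cloud(f).reshape(-1,3)
q=P[(P[:,2]>.031)&(P[:,2]<.043)&(np.hypot(P[:,0]-.485,P[:,1]-.28)<.05)]
print(len(q),q.mean(0),cv2.minAreaRect((q[:,:2]*1000).astype(np.float32)))
print(np.percentile(q,[1,99],axis=0))
```

```text
[0.48493965 0.27828498 0.20176134] [ 5.20285809e-04  7.31652743e-01  6.81677313e-01 -1.85348440e-04] [-0.13866818  0.51126198 -0.61281863  1.79594367  0.35550794  0.94663128
 -0.97319987] [-0.89123427  0.07172098  0.48037646]
2739 [0.48508915 0.27901416 0.03663625] ((485.0002136230469, 277.71710205078125), (59.97776412963867, 39.93795394897461), 84.00701141357422)
[[0.46441967 0.24829038 0.0342852 ]
 [0.50571121 0.3078175  0.03874572]]
```

View pics/wrist2.png

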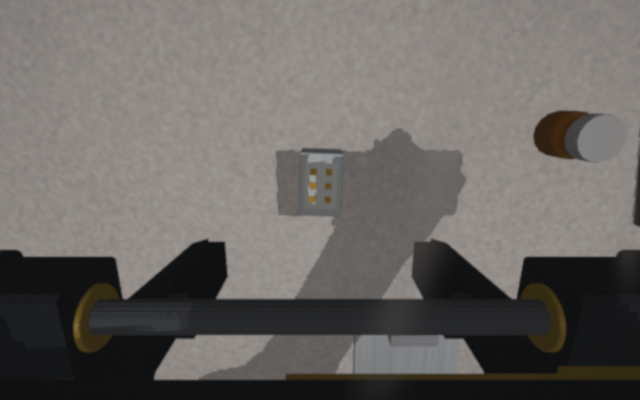

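Carrier centre is (0.485, 0.2777) and its long axis is at 84.0°. I'll align to it and descend.

>>> apply_moves --increments '[{"grip": 0,"dx": -0.0005,"dy": 0,"dz": 0.03,"twist": 0.033},{"grip": 0,"dx": 0,"dy": 0,"dz": 0.03,"twist": 0},{"grip": 0,"dx": 0,"dy": 0,"dz": 0.03,"twist": 0},{"grip": 0,"dx": 0,"dy": 0,"dz": 0.03,"twist": 0},{"grip": 0,"dx": 0,"dy": 0,"dz": 0.025,"twist": 0}]'

```text
t: 5.0
position: [0.485, 0.2767, 0.0552]
tcp_rot: [0.001, 0.743, 0.669, -0.0]
ft_force: [0.2, 0.1, 0.4]
gripper_width: 0.0879
```

>>> apply_moves --increments '[{"grip": 0,"dx": 0,"dy": 0,"dz": 0.02,"twist": 0},{"grip": 0,"dx": 0,"dy": 0,"dz": 0.015,"twist": 0},{"grip": 0,"dx": 0,"dy": 0,"dz": 0.0085,"twist": 0},{"grip": 0,"dx": 0,"dy": 0,"dz": 0,"twist": 0},{"grip": 0,"dx": 0,"dy": 0,"dz": 0,"twist": 0}]'

```text
t: 5.42
position: [0.4849, 0.2784, 0.0136]
tcp_rot: [0.0, 0.742, 0.67, 0.0]
ft_force: [0.1, 0.5, 0.1]
gripper_width: 0.0881
```

Run:
```python
from h import *
s=manip.state(); print(s['position'],s['tcp_rot'],s['ft_force'],s['moment'])
f=grab('side'); cv2.imwrite('pics/side1.png',cv2.resize(f['pixels'][90:240,160:360,::-1],None,fx=3.5,fy=3.5,interpolation=cv2.INTER_CUBIC))
```

```text
[0.48494062 0.27837352 0.01364397] [2.54503709e-04 7.42455581e-01 6.69895239e-01 1.18685594e-04] [0.14038499 0.45506736 0.12364528] [-0.00316668 -0.10643071  0.05761743]
```

View pics/side1.png

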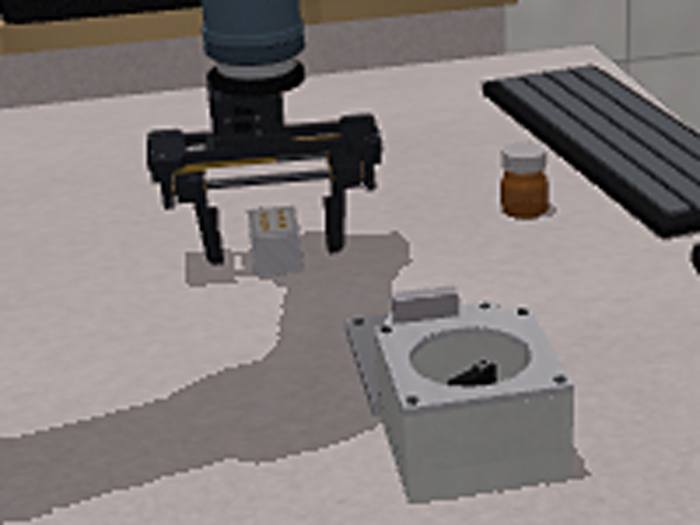

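The carrier stands between the two fingers and looks well centred. Closing.

>>> apply_moves --increments '[{"grip": 100,"dx": 0,"dy": 0,"dz": 0,"twist": 0},{"grip": 140,"dx": 0,"dy": 0,"dz": 0,"twist": 0},{"grip": 200,"dx": 0,"dy": 0,"dz": 0,"twist": 0},{"grip": 255,"dx": 0,"dy": 0,"dz": 0,"twist": 0},{"grip": 255,"dx": 0,"dy": 0,"dz": 0,"twist": 0}]'

```text
t: 5.88
position: [0.4844, 0.2791, 0.0135]
tcp_rot: [0.0, 0.742, 0.67, 0.0]
ft_force: [-0.7, -0.2, -0.2]
gripper_width: 0.0572
```

>>> apply_moves --increments '[{"grip": 255,"dx": 0,"dy": 0,"dz": 0,"twist": 0},{"grip": 255,"dx": 0,"dy": 0,"dz": 0,"twist": 0},{"grip": 255,"dx": 0,"dy": 0,"dz": 0,"twist": 0},{"grip": 255,"dx": 0,"dy": 0,"dz": 0,"twist": 0},{"grip": 255,"dx": 0,"dy": 0,"dz": 0,"twist": 0}]'

```text
t: 6.3
position: [0.4843, 0.2791, 0.0132]
tcp_rot: [0.0, 0.742, 0.671, 0.0]
ft_force: [0.0, 0.0, 0.4]
gripper_width: 0.0396
```

>>> apply_moves --increments '[{"grip": 255,"dx": 0,"dy": 0,"dz": -0.003,"twist": 0},{"grip": 255,"dx": 0,"dy": 0,"dz": -0.006,"twist": 0},{"grip": 255,"dx": 0,"dy": 0,"dz": -0.01,"twist": 0},{"grip": 255,"dx": 0,"dy": 0,"dz": 0,"twist": 0}]'

```text
t: 6.63
position: [0.485, 0.2798, 0.0341]
tcp_rot: [0.0, 0.742, 0.671, 0.001]
ft_force: [0.4, -0.1, -2.1]
gripper_width: 0.0399
```

>>> apply_moves --increments '[{"grip": 255,"dx": 0,"dy": 0,"dz": -0.015,"twist": 0},{"grip": 255,"dx": 0,"dy": 0,"dz": -0.025,"twist": 0},{"grip": 255,"dx": 0,"dy": 0,"dz": -0.025,"twist": 0},{"grip": 255,"dx": 0,"dy": 0,"dz": -0.02,"twist": 0},{"grip": 255,"dx": -0.005,"dy": 0.0026,"dz": -0.005,"twist": 0}]'

```text
t: 7.05
position: [0.4873, 0.2762, 0.1257]
tcp_rot: [0.0, 0.741, 0.671, 0.003]
ft_force: [0.8, 1.0, -2.2]
gripper_width: 0.0397
```

>>> apply_moves --increments '[{"grip": 255,"dx": -0.02,"dy": 0.0104,"dz": 0,"twist": 0},{"grip": 255,"dx": -0.02,"dy": 0.0104,"dz": 0,"twist": 0},{"grip": 255,"dx": -0.02,"dy": 0.0104,"dz": 0,"twist": 0},{"grip": 255,"dx": -0.02,"dy": 0.0104,"dz": 0,"twist": 0},{"grip": 255,"dx": -0.02,"dy": 0.0104,"dz": 0,"twist": 0}]'

```text
t: 7.47
position: [0.5279, 0.1672, 0.1214]
tcp_rot: [-0.0, 0.742, 0.67, -0.001]
ft_force: [0.5, -0.6, -1.8]
gripper_width: 0.0398
```

>>> apply_moves --increments '[{"grip": 255,"dx": -0.02,"dy": 0.0104,"dz": 0,"twist": 0},{"grip": 255,"dx": -0.02,"dy": 0.0104,"dz": 0,"twist": 0},{"grip": 255,"dx": -0.02,"dy": 0.0104,"dz": 0,"twist": 0},{"grip": 255,"dx": -0.02,"dy": 0.0104,"dz": 0,"twist": 0},{"grip": 255,"dx": -0.02,"dy": 0.0104,"dz": 0,"twist": -0.04}]'

```text
t: 7.88
position: [0.5694, 0.0625, 0.1214]
tcp_rot: [-0.0, 0.728, 0.685, -0.001]
ft_force: [0.4, 0.6, -2.8]
gripper_width: 0.0396
```

>>> apply_moves --increments '[{"grip": 255,"dx": 0,"dy": 0,"dz": 0,"twist": 0},{"grip": 255,"dx": 0,"dy": 0,"dz": 0,"twist": 0},{"grip": 255,"dx": 0,"dy": 0,"dz": 0,"twist": 0},{"grip": 255,"dx": 0,"dy": 0,"dz": 0,"twist": 0}]'

```text
t: 8.22
position: [0.5689, 0.0655, 0.1219]
tcp_rot: [-0.0, 0.728, 0.686, -0.0]
ft_force: [0.2, 0.6, -3.0]
gripper_width: 0.0399
```

```bash
cat > c.py <<'E'
from h import *
import sys
f=grab('wrist',sys.argv[1]); s=manip.state(); p=s['position'];q=s['tcp_rot']; print(p.round(4) if hasattr(p,'round') else p,'yaw',np.degrees(2*np.arctan2(q[2],q[1])),np.round(q,4),s['ft_force'],s['moment'],s['gripper_width'],'q7',s['qpos'][6])
P=cloud(f)
lo=float(sys.argv[2]);hi=float(sys.argv[3])
Q=P[:250].reshape(-1,3);c=Q[(Q[:,2]>lo)&(Q[:,2]<hi)&(np.hypot(Q[:,0]-p[0],Q[:,1]-p[1])<.045)]
print(len(c),c[:,2].mean(),cv2.minAreaRect((c[:,:2]*1000).astype(np.float32)))
E
python3 c.py wrist3 .125 .155
```

```text
[0.569  0.0656 0.122 ] yaw 86.6075095874891 [-4.000e-04  7.277e-01  6.859e-01  0.000e+00] [ 0.2065303   0.55295978 -2.79023805] [-0.00084958 -0.1112702  -0.02131119] 0.04007669254049769 q7 -0.6140227285241352
4592 0.1415893798104675 ((569.6554565429688, 84.68341064453125), (19.894197463989258, 67.63228607177734), 86.664306640625)
```

View pics/wrist3.png

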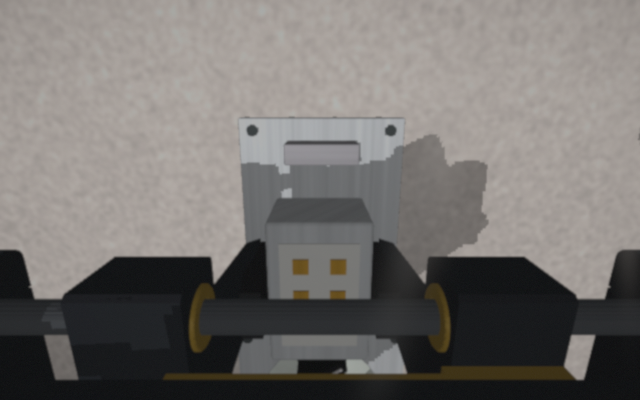

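```bash
cat > d.py <<'E'
from h import *
R=.5624,-.0582; hy=np.array([.061,.9981]);hx=np.array([.9981,-.061])
def H(p): p=np.array(p)[:2]-R; return (p@hx*1000).round(1),(p@hy*1000).round(1)
E
python3 - <<'E'
from d import *
f=load('wrist')
im=f['pixels'][110:330,220:430,::-1];cv2.imwrite('pics/w3z.png',cv2.resize(im,None,fx=2.7,fy=2.7,interpolation=cv2.INTER_CUBIC))
print('stop',H(ray(f,(322,164),.038)[0]))
for uv,z in [((268,222),.1445),((371,222),.1445),((276,199),.1085),((364,199),.1085)]: print(H(ray(f,uv,z)[0]))
P=cloud(f)
for u in (290,320,350):
  print([H(P[v,u])+(P[v,u,2].round(4),) for v in (198,200,203,210,219,222,225,232)])
E
```

```text
stop (np.float64(0.1), np.float64(155.5))
(np.float64(-20.3), np.float64(152.1))
(np.float64(17.1), np.float64(152.1))
(np.float64(-21.9), np.float64(150.8))
(np.float64(19.2), np.float64(150.9))
[(np.float64(-15.0), np.float64(152.3), np.float64(0.112)), (np.float64(-14.8), np.float64(152.1), np.float64(0.1149)), (np.float64(-14.3), np.float64(152.4), np.float64(0.1206)), (np.float64(-13.4), np.float64(152.6), np.float64(0.1315)), (np.float64(-12.5), np.float64(152.6), np.float64(0.1425)), (np.float64(-12.3), np.float64(152.2), np.float64(0.1448)), (np.float64(-12.3), np.float64(151.2), np.float64(0.145)), (np.float64(-12.3), np.float64(148.5), np.float64(0.1451))]
[(np.float64(-1.3), np.float64(152.4), np.float64(0.1125)), (np.float64(-1.3), np.float64(152.4), np.float64(0.1157)), (np.float64(-1.4), np.float64(152.4), np.float64(0.1207)), (np.float64(-1.4), np.float64(152.5), np.float64(0.1311)), (np.float64(-1.4), np.float64(152.3), np.float64(0.1416)), (np.float64(-1.4), np.float64(152.0), np.float64(0.1441)), (np.float64(-1.4), np.float64(151.2), np.float64(0.1451)), (np.float64(-1.4), np.float64(148.5), np.float64(0.1451))]
[(np.float64(12.4), np.float64(152.1), np.float64(0.1113)), (np.float64(12.0), np.float64(152.4), np.float64(0.1158)), (np.float64(11.6), np.float64(152.4), np.float64(0.1207)), (np.float64(10.7), np.float64(152.2), np.float64(0.1301)), (np.float64(9.7), np.float64(152.5), np.float64(0.1423)), (np.float64(9.6), np.float64(151.9), np.float64(0.1437)), (np.float64(9.5), np.float64(151.1), np.float64(0.145)), (np.float64(9.6), np.float64(148.2), np.float64(0.1442))]
```

View pics/w3z.png

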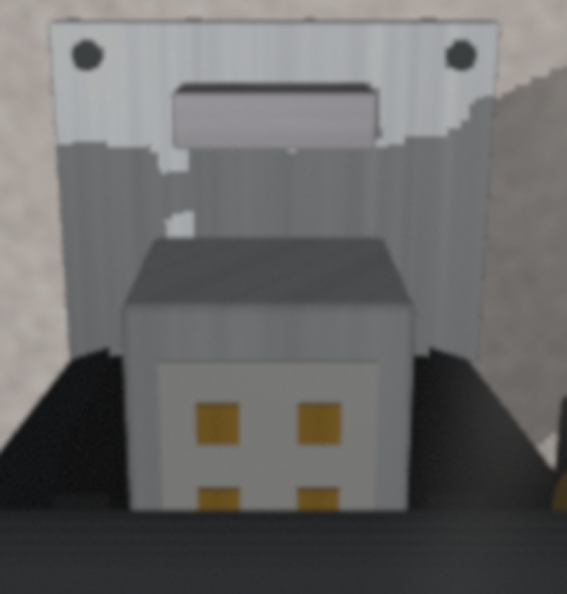

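The carrier's front face is at 152.4 mm against the stop at about 155, and its x offset is -1.4 mm. Lowering with a small correction.

>>> apply_moves --increments '[{"grip": 255,"dx": -0.001,"dy": 0.001,"dz": 0.015,"twist": 0.002},{"grip": 255,"dx": 0,"dy": 0,"dz": 0.02,"twist": 0},{"grip": 255,"dx": 0,"dy": 0,"dz": 0.02,"twist": 0},{"grip": 255,"dx": 0,"dy": 0,"dz": 0.02,"twist": 0},{"grip": 255,"dx": 0,"dy": 0,"dz": 0.01,"twist": 0}]'

```text
t: 8.68
position: [0.569, 0.064, 0.0351]
tcp_rot: [-0.001, 0.728, 0.685, -0.001]
ft_force: [-1.0, -0.3, -2.4]
gripper_width: 0.04
```

>>> apply_moves --increments '[{"grip": 255,"dx": 0,"dy": 0,"dz": 0.005,"twist": 0},{"grip": 255,"dx": 0,"dy": 0,"dz": 0,"twist": 0},{"grip": 255,"dx": 0,"dy": 0,"dz": 0,"twist": 0},{"grip": 255,"dx": 0,"dy": 0,"dz": 0,"twist": 0}]'

```text
t: 9.02
position: [0.5714, 0.0637, 0.0333]
tcp_rot: [0.0, 0.729, 0.685, 0.001]
ft_force: [-0.6, -0.5, -3.1]
gripper_width: 0.0395
```

Run:
```python
from d import *
f=grab('wrist','wrist4'); s=manip.state(); print(s['position'],H(s['position']),s['ft_force'],s['tcp_rot'])
P=cloud(f)
for u in (280,320,360):
  print([H(P[v,u])+(P[v,u,2].round(4),) for v in range(170,238,6)])
f=grab('side'); cv2.imwrite('pics/side2.png',cv2.resize(f['pixels'][120:260,200:360,::-1],None,fx=4,fy=4,interpolation=cv2.INTER_CUBIC))
```

```text
[0.57137503 0.06354571 0.03332012] (np.float64(1.5), np.float64(122.1)) [ 0.32639404  0.39340388 -2.66993997] [5.36961556e-04 7.29004218e-01 6.84508547e-01 7.81772083e-04]
[(np.float64(-14.8), np.float64(166.2), np.float64(0.0377)), (np.float64(-14.6), np.float64(164.3), np.float64(0.0402)), (np.float64(-14.8), np.float64(161.5), np.float64(0.0389)), (np.float64(-14.9), np.float64(159.0), np.float64(0.0388)), (np.float64(-15.0), np.float64(156.5), np.float64(0.0388)), (np.float64(-16.5), np.float64(150.7), np.float64(0.027)), (np.float64(-15.5), np.float64(150.7), np.float64(0.0363)), (np.float64(-14.5), np.float64(150.9), np.float64(0.0452)), (np.float64(-13.8), np.float64(150.6), np.float64(0.0518)), (np.float64(-13.3), np.float64(149.9), np.float64(0.0565)), (np.float64(-13.3), np.float64(147.7), np.float64(0.0566)), (np.float64(-13.4), np.float64(145.3), np.float64(0.0566))]
[(np.float64(1.3), np.float64(166.3), np.float64(0.0384)), (np.float64(1.3), np.float64(163.8), np.float64(0.0383)), (np.float64(1.3), np.float64(161.4), np.float64(0.0385)), (np.float64(1.3), np.float64(158.
[... 495 characters left out ...]
oat64(17.3), np.float64(166.3), np.float64(0.0387)), (np.float64(17.4), np.float64(163.7), np.float64(0.0379)), (np.float64(17.4), np.float64(161.4), np.float64(0.0386)), (np.float64(17.4), np.float64(159.0), np.float64(0.0391)), (np.float64(17.8), np.float64(156.0), np.float64(0.0372)), (np.float64(19.3), np.float64(150.3), np.float64(0.0259)), (np.float64(18.1), np.float64(150.5), np.float64(0.0359)), (np.float64(17.0), np.float64(150.7), np.float64(0.0448)), (np.float64(16.1), np.float64(150.8), np.float64(0.0525)), (np.float64(15.6), np.float64(149.9), np.float64(0.0567)), (np.float64(15.7), np.float64(147.7), np.float64(0.057)), (np.float64(15.8), np.float64(145.3), np.float64(0.0568))]
```

View pics/wrist4.png

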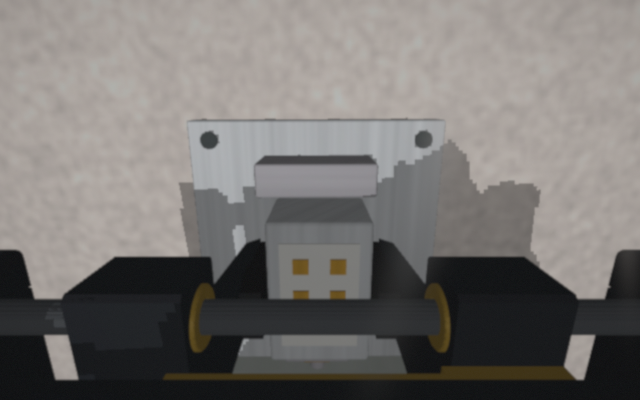

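View pics/side2.png

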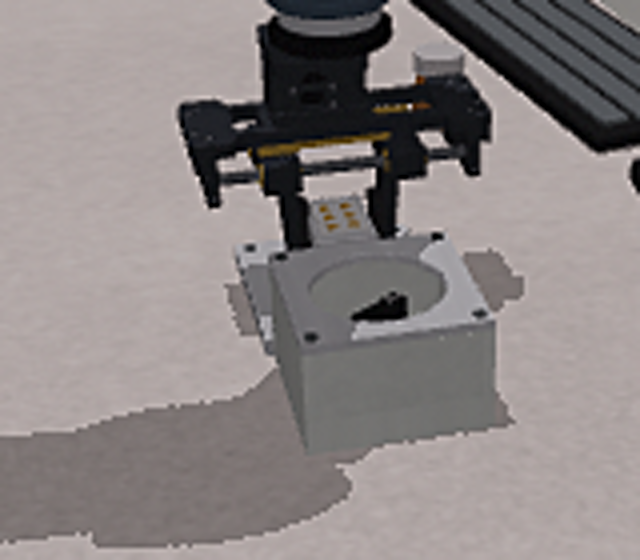

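The front face is at 150.7 and the rear at 90.7 (the jaw is at 84.3), so both ends have clearance. The bottom is about 8.5 mm above the deck. Lowering gently.

>>> apply_moves --increments '[{"grip": 255,"dx": 0.0003,"dy": -0.001,"dz": 0.003,"twist": 0},{"grip": 255,"dx": 0,"dy": 0,"dz": 0.0025,"twist": 0},{"grip": 255,"dx": 0,"dy": 0,"dz": 0.0015,"twist": 0},{"grip": 255,"dx": 0,"dy": 0,"dz": 0,"twist": 0},{"grip": 255,"dx": 0,"dy": 0,"dz": 0,"twist": 0}]'

```text
t: 9.53
position: [0.5695, 0.0636, 0.0252]
tcp_rot: [-0.0, 0.729, 0.685, -0.0]
ft_force: [-1.0, -0.5, -1.3]
gripper_width: 0.0394
```

>>> apply_moves --increments '[{"grip": 255,"dx": 0,"dy": 0,"dz": 0.0005,"twist": 0},{"grip": 255,"dx": 0,"dy": 0,"dz": 0.0005,"twist": 0},{"grip": 255,"dx": 0,"dy": 0,"dz": 0,"twist": 0}]'

```text
t: 9.78
position: [0.5695, 0.0637, 0.0252]
tcp_rot: [0.0, 0.729, 0.685, -0.0]
ft_force: [-5.2, -1.0, 11.5]
gripper_width: 0.0396
```

Contact. I'll relieve the pressure and release.

>>> apply_moves --increments '[{"grip": 255,"dx": 0,"dy": 0,"dz": -0.0008,"twist": 0},{"grip": 255,"dx": 0,"dy": 0,"dz": 0,"twist": 0}]'

```text
t: 9.95
position: [0.5697, 0.0637, 0.0252]
tcp_rot: [0.0, 0.729, 0.685, 0.0]
ft_force: [-2.0, -0.7, 4.3]
gripper_width: 0.0397
```

>>> apply_moves --increments '[{"grip": 120,"dx": 0,"dy": 0,"dz": 0,"twist": 0},{"grip": 90,"dx": 0,"dy": 0,"dz": 0,"twist": 0},{"grip": 60,"dx": 0,"dy": 0,"dz": 0,"twist": 0},{"grip": 60,"dx": 0,"dy": 0,"dz": 0,"twist": 0},{"grip": 60,"dx": 0,"dy": 0,"dz": 0,"twist": 0}]'

```text
t: 10.37
position: [0.5696, 0.0637, 0.0249]
tcp_rot: [-0.0, 0.729, 0.685, 0.0]
ft_force: [-0.3, 0.5, 0.9]
gripper_width: 0.0671
```

>>> apply_moves --increments '[{"grip": 60,"dx": 0,"dy": 0,"dz": 0,"twist": 0},{"grip": 60,"dx": 0,"dy": 0,"dz": 0,"twist": 0}]'

```text
t: 10.53
position: [0.5696, 0.0637, 0.025]
tcp_rot: [-0.0, 0.729, 0.685, 0.0]
ft_force: [-0.1, 0.6, 0.8]
gripper_width: 0.0674
```

>>> apply_moves --increments '[{"grip": 60,"dx": 0,"dy": 0,"dz": -0.015,"twist": 0},{"grip": 60,"dx": 0,"dy": 0,"dz": -0.025,"twist": 0},{"grip": 60,"dx": 0,"dy": 0,"dz": -0.035,"twist": 0},{"grip": 60,"dx": 0,"dy": 0,"dz": -0.04,"twist": 0},{"grip": 120,"dx": -0.01,"dy": 0,"dz": -0.03,"twist": 0}]'

```text
t: 10.95
position: [0.5694, 0.0564, 0.1741]
tcp_rot: [0.0, 0.728, 0.686, 0.002]
ft_force: [0.3, -0.0, -0.3]
gripper_width: 0.0627
```

>>> apply_moves --increments '[{"grip": 180,"dx": -0.025,"dy": 0,"dz": -0.03,"twist": 0},{"grip": 180,"dx": -0.03,"dy": 0.0005,"dz": 0,"twist": 0},{"grip": 180,"dx": -0.03,"dy": 0,"dz": 0,"twist": 0},{"grip": 180,"dx": -0.022,"dy": 0,"dz": 0,"twist": 0},{"grip": 180,"dx": -0.005,"dy": 0,"dz": 0,"twist": 0}]'

```text
t: 11.37
position: [0.5619, -0.0634, 0.201]
tcp_rot: [0.001, 0.731, 0.682, -0.001]
ft_force: [0.3, -0.0, -0.2]
gripper_width: 0.0294
```

>>> apply_moves --increments '[{"grip": 180,"dx": 0,"dy": 0,"dz": 0,"twist": 0},{"grip": 180,"dx": 0,"dy": 0,"dz": 0,"twist": 0},{"grip": 180,"dx": 0,"dy": 0,"dz": 0,"twist": 0}]'

```text
t: 11.62
position: [0.5625, -0.0558, 0.2004]
tcp_rot: [-0.0, 0.728, 0.685, 0.001]
ft_force: [0.2, 0.2, -0.5]
gripper_width: 0.0255
```

Run:
```python
from d import *
f=grab('wrist','wrist5'); s=manip.state();q=s['tcp_rot']; print(s['position'],'yaw',np.degrees(2*np.arctan2(q[2],q[1])),s['gripper_width'],'q',np.round(s['qpos'],2))
P=cloud(f).reshape(-1,3)
q=P[(P[:,2]>.05)&(P[:,2]<.064)&(np.hypot(P[:,0]-.5624,P[:,1]+.0582)<.025)]
print('bar',len(q),cv2.minAreaRect((q[:,:2]*1000).astype(np.float32)))
q=P[(P[:,2]>.066)&(P[:,2]<.078)&(P[:,1]<.02)]
print('guard',cv2.minAreaRect((q[:,:2]*1000).astype(np.float32)))
q=P[(P[:,2]>.042)&(P[:,2]<.054)&(P[:,1]>.02)&(abs(P[:,0]-.57)<.04)]
r=cv2.minAreaRect((q[:,:2]*1000).astype(np.float32)); print('carrier',len(q),r,H(np.array(r[0])/1000))
```

```text
[ 0.56251761 -0.0558305   0.20029528] yaw 86.56132204274992 0.025875267090339247 q [ 0.47  0.52 -0.59  1.78  0.35  0.95 -0.33]
bar 597 ((562.4313354492188, -57.93968963623047), (39.881710052490234, 10.26958179473877), 30.969440460205078)
guard ((562.3421630859375, -57.87721633911133), (109.73731231689453, 110.39680480957031), 86.53392028808594)
carrier 4117 ((569.246337890625, 61.94145202636719), (59.22158432006836, 40.04656219482422), 86.51937103271484) (np.float64(-0.5), np.float64(120.3))
```

View pics/wrist5.png

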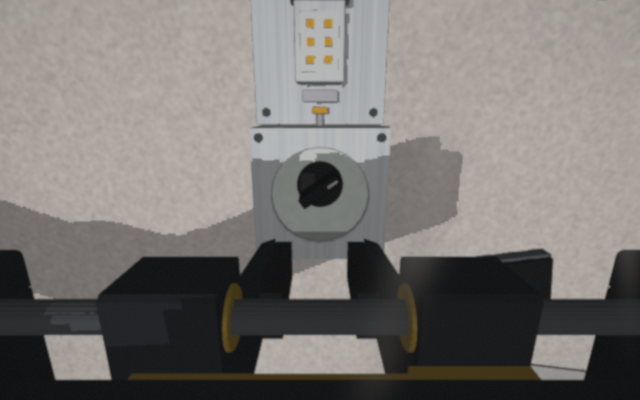

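The carrier stands aligned at holder (-0.5, 120.3). The knob bar is at 30.9°, so I'll twist to straddle it (yaw 211°) and leave plenty of joint-7 range for turning clockwise.

>>> apply_moves --increments '[{"grip": 180,"dx": -0.002,"dy": 0,"dz": 0,"twist": -0.1085},{"grip": 180,"dx": 0,"dy": 0,"dz": 0,"twist": -0.1085},{"grip": 180,"dx": 0,"dy": 0,"dz": 0,"twist": -0.1085},{"grip": 180,"dx": 0,"dy": 0,"dz": 0,"twist": -0.1085},{"grip": 180,"dx": 0,"dy": 0,"dz": 0,"twist": -0.1085}]'

```text
t: 12.08
position: [0.5624, -0.0583, 0.2001]
tcp_rot: [-0.0, 0.516, 0.857, 0.0]
ft_force: [-0.3, 0.3, -0.2]
gripper_width: 0.026
```

>>> apply_moves --increments '[{"grip": 180,"dx": 0,"dy": 0,"dz": 0,"twist": -0.1085},{"grip": 180,"dx": 0,"dy": 0,"dz": 0,"twist": -0.1085},{"grip": 180,"dx": 0,"dy": 0,"dz": 0,"twist": -0.1085},{"grip": 180,"dx": 0,"dy": 0,"dz": 0,"twist": -0.1085},{"grip": 180,"dx": 0,"dy": 0,"dz": 0,"twist": -0.1085}]'

```text
t: 12.5
position: [0.5624, -0.0584, 0.2001]
tcp_rot: [-0.0, 0.267, 0.964, 0.0]
ft_force: [-0.3, 1.3, 0.6]
gripper_width: 0.0259
```

>>> apply_moves --increments '[{"grip": 180,"dx": 0,"dy": 0,"dz": 0,"twist": -0.1085},{"grip": 180,"dx": 0,"dy": 0,"dz": 0,"twist": -0.1085},{"grip": 180,"dx": 0,"dy": 0,"dz": 0,"twist": -0.1085},{"grip": 180,"dx": 0,"dy": 0,"dz": 0,"twist": -0.1085},{"grip": 180,"dx": 0,"dy": 0,"dz": 0,"twist": -0.1085}]'

```text
t: 12.92
position: [0.5624, -0.0585, 0.2002]
tcp_rot: [0.0, -0.001, 1.0, 0.0]
ft_force: [-0.1, -0.3, -0.2]
gripper_width: 0.0258
```

>>> apply_moves --increments '[{"grip": 180,"dx": 0,"dy": 0,"dz": 0,"twist": -0.1085},{"grip": 180,"dx": 0,"dy": 0,"dz": 0,"twist": -0.1085},{"grip": 180,"dx": 0,"dy": 0,"dz": 0,"twist": -0.1085},{"grip": 180,"dx": 0,"dy": 0,"dz": 0,"twist": -0.1085},{"grip": 180,"dx": 0,"dy": 0,"dz": 0,"twist": -0.1085}]'

```text
t: 13.33
position: [0.5624, -0.0585, 0.2002]
tcp_rot: [0.0, -0.269, 0.963, 0.0]
ft_force: [0.5, -0.2, -0.6]
gripper_width: 0.0259
```

>>> apply_moves --increments '[{"grip": 180,"dx": 0,"dy": 0,"dz": 0.03,"twist": 0},{"grip": 180,"dx": 0,"dy": 0,"dz": 0.03,"twist": 0},{"grip": 180,"dx": 0,"dy": 0,"dz": 0.02,"twist": 0},{"grip": 180,"dx": 0,"dy": 0,"dz": 0.01,"twist": 0},{"grip": 180,"dx": 0,"dy": 0,"dz": 0,"twist": 0}]'

```text
t: 13.75
position: [0.561, -0.059, 0.1082]
tcp_rot: [-0.002, -0.266, 0.964, 0.001]
ft_force: [0.4, 0.6, 0.8]
gripper_width: 0.0256
```

>>> apply_moves --increments '[{"grip": 180,"dx": 0,"dy": 0,"dz": 0,"twist": 0},{"grip": 180,"dx": 0,"dy": 0,"dz": 0,"twist": 0},{"grip": 180,"dx": 0,"dy": 0,"dz": 0,"twist": 0}]'

```text
t: 14.0
position: [0.5633, -0.0598, 0.1115]
tcp_rot: [0.001, -0.265, 0.964, -0.0]
ft_force: [0.4, 1.4, 0.2]
gripper_width: 0.026
```

```bash
cat > k.py <<'E'
from d import *
import sys
def st():
    s=manip.state();q=np.array(s['tcp_rot']); x=cv2.Rodrigues(np.zeros(3))[0]
    from scipy.spatial.transform import Rotation as Ro
    M=Ro.from_quat([q[1],q[2],q[3],q[0]]).as_matrix()
    print('pos',np.round(s['position'],4),'yaw',np.degrees(np.arctan2(M[1,0],M[0,0])).round(2),'F',np.round(s['ft_force'],2),'M',np.round(s['moment'],3),'w',round(float(s['gripper_width']),4),'q7',round(float(s['qpos'][6]),2),'t',s['t'])
    e=np.r_[.5624-s['position'][0],-.0579-s['position'][1],0]
    print('knob err in tool axes mm',(M.T@e*1000).round(2)); return s,M
if __name__=='__main__':
    st()
    f=grab('wrist',sys.argv[1])
E
python3 k.py wrist6
```

```text
pos [ 0.5633 -0.0598  0.1115] yaw -149.26 F [0.37 1.45 0.2 ] M [ 0.086 -0.116  0.037] w 0.026 q7 1.49 t 14.0
knob err in tool axes mm [-0.21  2.06 -0.  ]
```

View pics/wrist6.png

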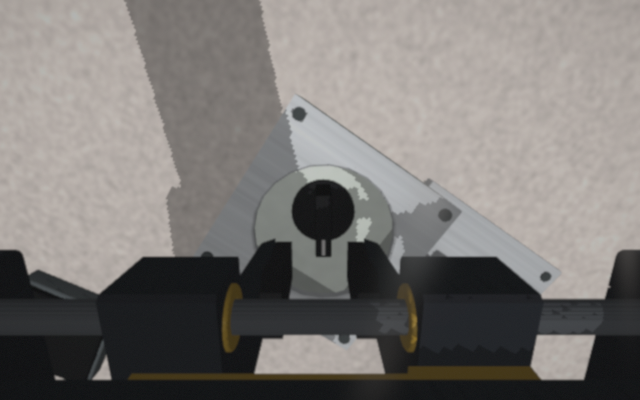

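>>> apply_moves --increments '[{"grip": 180,"dx": 0,"dy": 0.001,"dz": 0,"twist": 0},{"grip": 180,"dx": 0,"dy": 0,"dz": 0,"twist": 0},{"grip": 180,"dx": 0,"dy": 0,"dz": 0,"twist": 0}]'

```text
t: 14.3
position: [0.5619, -0.0593, 0.1104]
tcp_rot: [0.0, -0.265, 0.964, -0.0]
ft_force: [0.2, -0.6, -0.7]
gripper_width: 0.026
```

```bash
cat > k2.py <<'E'
from k import *
s,M=st(); f=grab('wrist',sys.argv[1])
P=cloud(f).reshape(-1,3)
q=P[(P[:,2]>.053)&(P[:,2]<.064)&(np.hypot(P[:,0]-.5624,P[:,1]+.0582)<.025)]
r=cv2.minAreaRect((q[:,:2]*1000).astype(np.float32)); print('bar',len(q),r, 'mean',q.mean(0))
L=(q-np.array(s['position']))@M*1000; print('bar in tool: y range',np.percentile(L[:,1],[2,50,98]),'x',np.percentile(L[:,0],[2,98]))
# fingers in tool frame from depth
P=cloud(f); q=P.reshape(-1,3); L=(q-np.array(s['position']))@M*1000
g=L[(L[:,2]>-5)&(L[:,2]<9)&(abs(L[:,1])<60)]
for sg in (-1,1):
    h=g[g[:,1]*sg>0]; 
    if len(h)>10: print('finger',sg,len(h),np.percentile(h,[2,98],axis=0).round(1).tolist())
E
python3 k2.py wrist7
```

```text
pos [ 0.5619 -0.0593  0.1104] yaw -149.28 F [ 0.24 -0.62 -0.73] M [ 0.095 -0.12   0.041] w 0.026 q7 1.48 t 14.3
knob err in tool axes mm [-1.16  0.92  0.  ]
bar 1043 ((561.6131591796875, -58.65616989135742), (39.96559143066406, 9.629465103149414), 31.002334594726562) mean [ 0.56046751 -0.05918434  0.05812741]
bar in tool: y range [-3.68245461  0.62767408  5.47390225] x [-18.98621789  19.58088879]
finger -1 431 [[-6.0, -26.2, -4.7], [12.1, -13.2, 7.6]]
finger 1 437 [[-6.0, 12.6, -4.8], [12.2, 25.8, 7.8]]
```

The bar sits +0.6–0.9 mm in tool y relative to the fingers, and the finger clearance to the opening is about 8 mm. Descending in two stages.

>>> apply_moves --increments '[{"grip": 180,"dx": -0.0004,"dy": 0.0007,"dz": 0.012,"twist": 0.003},{"grip": 180,"dx": 0,"dy": 0,"dz": 0.012,"twist": 0},{"grip": 180,"dx": 0,"dy": 0,"dz": 0.006,"twist": 0},{"grip": 180,"dx": 0,"dy": 0,"dz": 0,"twist": 0},{"grip": 180,"dx": 0,"dy": 0,"dz": 0,"twist": 0}]'

```text
t: 14.77
position: [0.5612, -0.0583, 0.0792]
tcp_rot: [-0.001, -0.264, 0.965, 0.0]
ft_force: [-0.6, 0.1, 0.1]
gripper_width: 0.0261
```

>>> apply_moves --increments '[{"grip": 180,"dx": 0,"dy": 0,"dz": 0,"twist": 0},{"grip": 180,"dx": 0,"dy": 0,"dz": 0,"twist": 0},{"grip": 180,"dx": 0,"dy": 0,"dz": 0,"twist": 0}]'

```text
t: 15.02
position: [0.562, -0.0584, 0.0804]
tcp_rot: [0.0, -0.263, 0.965, -0.0]
ft_force: [0.4, 0.3, 0.8]
gripper_width: 0.0259
```

```bash
python3 k2.py wrist8; python3 -c "
from h import *
f=grab('scene'); cv2.imwrite('pics/sc8.png',cv2.resize(f['pixels'][120:240,250:410,::-1],None,fx=4,fy=4,interpolation=cv2.INTER_CUBIC))"
```

```text
pos [ 0.562  -0.0584  0.0804] yaw -149.45 F [0.44 0.25 0.85] M [ 0.061 -0.113 -0.001] w 0.0259 q7 1.45 t 15.0167
knob err in tool axes mm [-0.59  0.25  0.  ]
bar 1453 ((561.6738891601562, -58.397064208984375), (40.48681640625, 10.023374557495117), 30.914443969726562) mean [ 0.56041758 -0.05902944  0.05808614]
bar in tool: y range [-4.60485272  0.47528079  5.15933774] x [-18.56786027  20.10134426]
finger -1 9595 [[-56.6, -55.1, -0.3], [70.7, -0.9, 8.9]]
finger 1 8748 [[-61.6, 1.0, -0.4], [60.0, 58.2, 8.9]]
```

View pics/wrist8.png

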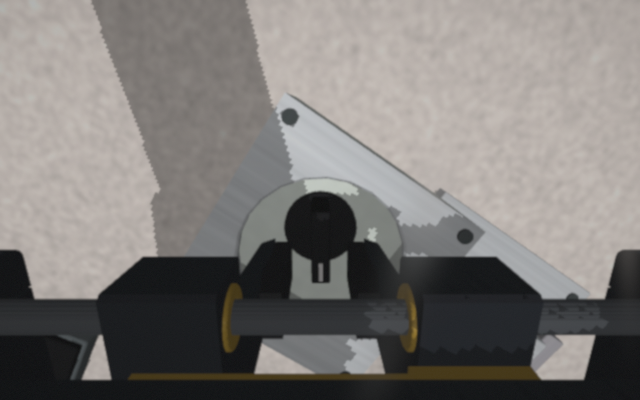

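View pics/sc8.png

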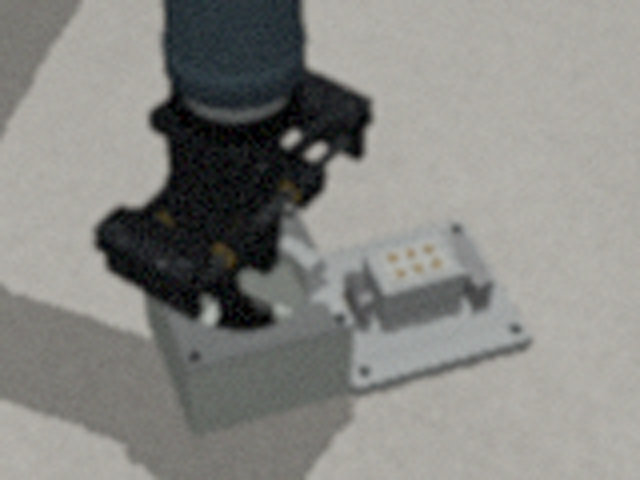

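The fingers are entering the opening on either side of the bar, centred within 0.5 mm. Going down to grip height.

>>> apply_moves --increments '[{"grip": 180,"dx": 0,"dy": 0.0002,"dz": 0.01,"twist": 0},{"grip": 180,"dx": 0,"dy": 0,"dz": 0.01,"twist": 0},{"grip": 180,"dx": 0,"dy": 0,"dz": 0.01,"twist": 0},{"grip": 180,"dx": 0,"dy": 0,"dz": 0.006,"twist": 0},{"grip": 180,"dx": 0,"dy": 0,"dz": 0.004,"twist": 0}]'

```text
t: 15.53
position: [0.5608, -0.0582, 0.0384]
tcp_rot: [-0.001, -0.264, 0.965, 0.0]
ft_force: [-0.4, -0.6, 0.2]
gripper_width: 0.026
```

>>> apply_moves --increments '[{"grip": 180,"dx": 0,"dy": 0,"dz": 0,"twist": 0},{"grip": 180,"dx": 0,"dy": 0,"dz": 0,"twist": 0},{"grip": 180,"dx": 0,"dy": 0,"dz": 0,"twist": 0},{"grip": 180,"dx": 0,"dy": 0,"dz": 0,"twist": 0}]'

```text
t: 15.87
position: [0.5619, -0.0583, 0.0404]
tcp_rot: [0.0, -0.263, 0.965, -0.0]
ft_force: [-0.2, 0.8, 0.2]
gripper_width: 0.026
```

```bash
python3 k2.py wrist9
```

```text
pos [ 0.5619 -0.0583  0.0404] yaw -149.45 F [-0.24  0.79  0.2 ] M [ 0.048 -0.148  0.028] w 0.026 q7 1.41 t 15.8667
knob err in tool axes mm [-0.58  0.09  0.  ]
bar 2451 ((556.0025024414062, -62.03923416137695), (27.01834487915039, 43.91608428955078), 30.13433837890625) mean [ 0.5547184  -0.06258489  0.05794414]
bar in tool: y range [-21.19235767  -0.05090459  20.84481571] x [-3.87427483 20.13653829]
finger -1 1703 [[-57.8, -27.3, -4.7], [68.7, -0.5, 8.5]]
finger 1 1279 [[-62.6, 0.8, -4.7], [59.9, 48.9, 8.8]]
```

View pics/wrist9.png

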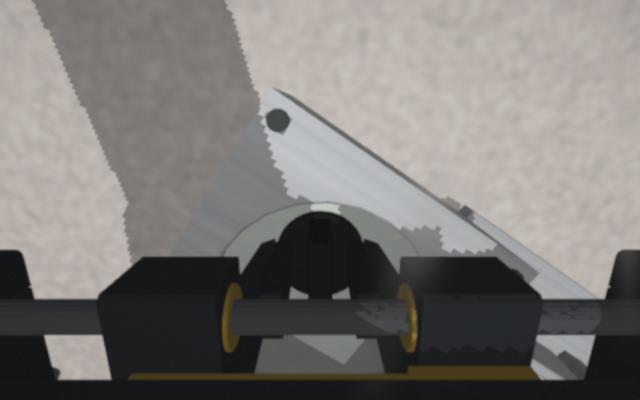

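In position with no contact. Closing on the bar.

>>> apply_moves --increments '[{"grip": 220,"dx": 0,"dy": 0,"dz": 0,"twist": 0},{"grip": 255,"dx": 0,"dy": 0,"dz": 0,"twist": 0},{"grip": 255,"dx": 0,"dy": 0,"dz": 0,"twist": 0},{"grip": 255,"dx": 0,"dy": 0,"dz": 0,"twist": 0},{"grip": 255,"dx": 0,"dy": 0,"dz": 0,"twist": 0}]'

```text
t: 16.33
position: [0.5616, -0.0581, 0.0402]
tcp_rot: [0.0, -0.264, 0.965, 0.0]
ft_force: [-0.2, 0.2, 2.5]
gripper_width: 0.0099
```

>>> apply_moves --increments '[{"grip": 255,"dx": 0,"dy": 0,"dz": 0,"twist": 0},{"grip": 255,"dx": 0,"dy": 0,"dz": 0,"twist": 0},{"grip": 255,"dx": 0,"dy": 0,"dz": 0,"twist": 0}]'

```text
t: 16.58
position: [0.5616, -0.0581, 0.0402]
tcp_rot: [0.0, -0.264, 0.965, 0.0]
ft_force: [-0.5, 1.1, 2.6]
gripper_width: 0.0096
```

```bash
python3 k.py wrist10
```

```text
pos [ 0.5616 -0.0581  0.0402] yaw -149.44 F [-0.53  1.14  2.58] M [0.16  0.172 0.089] w 0.0096 q7 1.41 t 16.5833
knob err in tool axes mm [-0.8  -0.18  0.  ]
```

>>> apply_moves --increments '[{"grip": 255,"dx": 0,"dy": 0,"dz": 0,"twist": 0.04},{"grip": 255,"dx": 0,"dy": 0,"dz": 0,"twist": 0.04},{"grip": 255,"dx": 0,"dy": 0,"dz": 0,"twist": 0.04},{"grip": 255,"dx": 0,"dy": 0,"dz": 0,"twist": 0.04},{"grip": 255,"dx": 0,"dy": 0,"dz": 0,"twist": 0.04}]'

```text
t: 17.05
position: [0.5615, -0.058, 0.0401]
tcp_rot: [-0.0, -0.165, 0.986, 0.0]
ft_force: [-2.1, 1.4, 3.4]
gripper_width: 0.0093
```

```bash
python3 -c "
from k import *
st()"
```

```text
pos [ 0.5615 -0.058   0.0401] yaw -160.97 F [-2.06  1.43  3.44] M [0.22  0.253 0.322] w 0.0093 q7 1.23 t 17.05
knob err in tool axes mm [-0.87 -0.24 -0.  ]
```

>>> apply_moves --increments '[{"grip": 255,"dx": 0,"dy": 0,"dz": 0,"twist": 0.04},{"grip": 255,"dx": 0,"dy": 0,"dz": 0,"twist": 0.04},{"grip": 255,"dx": 0,"dy": 0,"dz": 0,"twist": 0.04},{"grip": 255,"dx": 0,"dy": 0,"dz": 0,"twist": 0.04},{"grip": 255,"dx": 0,"dy": 0,"dz": 0,"twist": 0.04}]'

```text
t: 17.47
position: [0.5615, -0.0576, 0.0402]
tcp_rot: [-0.0, -0.066, 0.998, 0.0]
ft_force: [-1.3, 0.4, 5.1]
gripper_width: 0.0099
```

```bash
python3 -c "
from k import *
st()"
```

```text
pos [ 0.5615 -0.0576  0.0402] yaw -172.41 F [-1.28  0.41  5.05] M [0.339 0.295 0.309] w 0.0099 q7 1.05 t 17.4667
knob err in tool axes mm [-0.9  -0.38 -0.  ]
```

The moment is 0.31–0.32 N m, which is pure drag. I've turned 0.40 rad. Continuing.

>>> apply_moves --increments '[{"grip": 255,"dx": 0,"dy": 0,"dz": 0,"twist": 0.04},{"grip": 255,"dx": 0,"dy": 0,"dz": 0,"twist": 0.04},{"grip": 255,"dx": 0,"dy": 0,"dz": 0,"twist": 0.04},{"grip": 255,"dx": 0,"dy": 0,"dz": 0,"twist": 0.04},{"grip": 255,"dx": 0,"dy": 0,"dz": 0,"twist": 0.04}]'

```text
t: 17.88
position: [0.5615, -0.0574, 0.0402]
tcp_rot: [-0.0, 0.034, 0.999, 0.0]
ft_force: [-3.1, 2.3, 3.7]
gripper_width: 0.0099
```

```bash
python3 -c "
from k import *
st()"
```

```text
pos [ 0.5615 -0.0574  0.0402] yaw 176.14 F [-3.08  2.31  3.68] M [0.43  0.163 0.356] w 0.0099 q7 0.87 t 17.8833
knob err in tool axes mm [-0.97 -0.47 -0.  ]
```

>>> apply_moves --increments '[{"grip": 255,"dx": 0,"dy": 0,"dz": 0,"twist": 0.03},{"grip": 255,"dx": 0,"dy": 0,"dz": 0,"twist": 0.03}]'

```text
t: 18.05
position: [0.5614, -0.0573, 0.0401]
tcp_rot: [-0.0, 0.063, 0.998, 0.0]
ft_force: [-1.2, 1.9, 2.8]
gripper_width: 0.0099
```

```bash
python3 -c "
from k import *
st()"
```

```text
pos [ 0.5614 -0.0573  0.0401] yaw 172.73 F [-1.24  1.92  2.78] M [0.411 0.263 0.394] w 0.0099 q7 0.82 t 18.05
knob err in tool axes mm [-1.02 -0.46 -0.  ]
```

>>> apply_moves --increments '[{"grip": 255,"dx": 0,"dy": 0,"dz": 0,"twist": 0.03},{"grip": 255,"dx": 0,"dy": 0,"dz": 0,"twist": 0.03}]'

```text
t: 18.22
position: [0.5615, -0.0572, 0.0402]
tcp_rot: [-0.0, 0.093, 0.996, 0.0]
ft_force: [-2.0, 2.8, 4.1]
gripper_width: 0.0102
```

```bash
python3 -c "
from k import *
st()"
```

```text
pos [ 0.5615 -0.0572  0.0402] yaw 169.3 F [-1.98  2.82  4.07] M [0.438 0.222 0.326] w 0.0102 q7 0.77 t 18.2167
knob err in tool axes mm [-1.05 -0.48 -0.  ]
```

>>> apply_moves --increments '[{"grip": 255,"dx": 0,"dy": 0,"dz": 0,"twist": 0.02},{"grip": 255,"dx": 0,"dy": 0,"dz": 0,"twist": 0.02}]'

```text
t: 18.38
position: [0.5615, -0.0572, 0.0401]
tcp_rot: [-0.0, 0.113, 0.994, 0.001]
ft_force: [-2.4, 3.7, 4.8]
gripper_width: 0.0098
```

```bash
python3 -c "
from k import *
st()"
```

```text
pos [ 0.5615 -0.0572  0.0401] yaw 167.01 F [-2.41  3.69  4.78] M [0.736 0.322 0.359] w 0.0098 q7 0.74 t 18.3833
knob err in tool axes mm [-1.03 -0.47 -0.  ]
```

>>> apply_moves --increments '[{"grip": 255,"dx": 0,"dy": 0,"dz": 0,"twist": 0.02},{"grip": 255,"dx": 0,"dy": 0,"dz": 0,"twist": 0.02}]'

```text
t: 18.55
position: [0.5615, -0.0572, 0.0401]
tcp_rot: [-0.0, 0.133, 0.991, 0.001]
ft_force: [-3.1, 5.7, 6.0]
gripper_width: 0.01
```

```bash
python3 -c "
from k import *
st()"
```

```text
pos [ 0.5615 -0.0572  0.0401] yaw 164.69 F [-3.13  5.68  6.02] M [0.976 0.385 0.368] w 0.01 q7 0.7 t 18.55
knob err in tool axes mm [-1.08 -0.42 -0.  ]
```

>>> apply_moves --increments '[{"grip": 255,"dx": 0,"dy": 0,"dz": 0,"twist": 0.02},{"grip": 255,"dx": 0,"dy": 0,"dz": 0,"twist": 0.02}]'

```text
t: 18.72
position: [0.5615, -0.0571, 0.0401]
tcp_rot: [-0.0, 0.153, 0.988, 0.001]
ft_force: [-2.5, 3.8, 4.8]
gripper_width: 0.0098
```

```bash
python3 -c "
from k import *
st()
f=grab('scene'); cv2.imwrite('pics/sc11.png',cv2.resize(f['pixels'][120:240,250:410,::-1],None,fx=4.5,fy=4.5,interpolation=cv2.INTER_CUBIC))"
```

```text
pos [ 0.5615 -0.0571  0.0401] yaw 162.4 F [-2.54  3.79  4.79] M [1.001 0.403 0.425] w 0.0098 q7 0.67 t 18.7167
knob err in tool axes mm [-1.09 -0.45 -0.  ]
```

View pics/sc11.png

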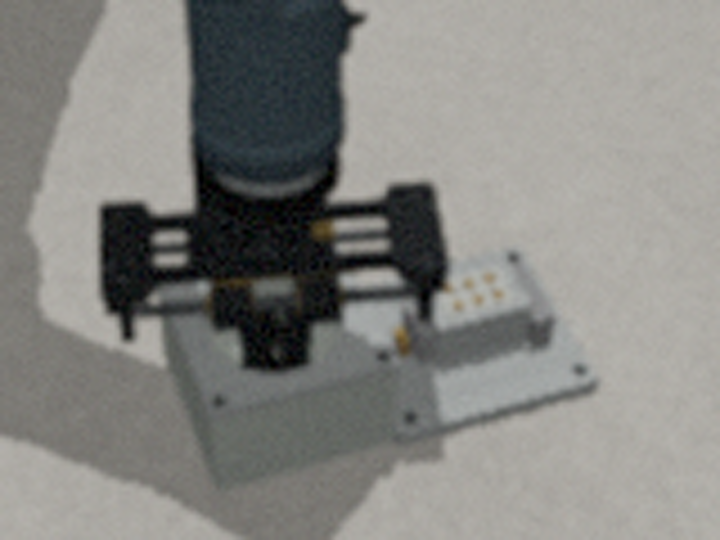

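Torque is starting to rise, so the carrier is near the stop. I've turned 0.84 rad. Small steps with readings from here.

>>> apply_moves --increments '[{"grip": 255,"dx": 0,"dy": 0,"dz": 0,"twist": 0.02}]'

```text
t: 18.85
position: [0.5615, -0.0571, 0.0401]
tcp_rot: [-0.0, 0.162, 0.987, 0.001]
ft_force: [-2.4, 4.8, 4.7]
gripper_width: 0.0101
```

```bash
python3 -c "
from k import *
st()"
```

```text
pos [ 0.5615 -0.0571  0.0401] yaw 161.3 F [-2.38  4.82  4.65] M [0.961 0.45  0.445] w 0.0101 q7 0.65 t 18.85
knob err in tool axes mm [-1.11 -0.48 -0.  ]
```

>>> apply_moves --increments '[{"grip": 255,"dx": 0,"dy": 0,"dz": 0,"twist": 0.02}]'

```text
t: 18.93
position: [0.5616, -0.0571, 0.0402]
tcp_rot: [-0.0, 0.173, 0.985, 0.001]
ft_force: [-2.7, 4.6, 4.5]
gripper_width: 0.0098
```

```bash
python3 -c "
from k import *
st()"
```

```text
pos [ 0.5616 -0.0571  0.0402] yaw 160.12 F [-2.75  4.61  4.48] M [1.067 0.357 0.463] w 0.0098 q7 0.63 t 18.9333
knob err in tool axes mm [-1.06 -0.47 -0.  ]
```

>>> apply_moves --increments '[{"grip": 255,"dx": 0,"dy": 0,"dz": 0,"twist": 0.02}]'

```text
t: 19.02
position: [0.5615, -0.057, 0.0401]
tcp_rot: [-0.0, 0.182, 0.983, 0.001]
ft_force: [-2.7, 4.3, 5.2]
gripper_width: 0.0101
```

```bash
python3 -c "
from k import *
st()"
```

```text
pos [ 0.5615 -0.057   0.0401] yaw 158.97 F [-2.66  4.3   5.17] M [1.083 0.403 0.442] w 0.0101 q7 0.61 t 19.0167
knob err in tool axes mm [-1.11 -0.49 -0.  ]
```

>>> apply_moves --increments '[{"grip": 255,"dx": 0,"dy": 0,"dz": 0,"twist": 0.02}]'

```text
t: 19.1
position: [0.5616, -0.057, 0.0401]
tcp_rot: [-0.0, 0.192, 0.981, 0.001]
ft_force: [-2.1, 4.9, 4.3]
gripper_width: 0.01
```

```bash
python3 -c "
from k import *
st()"
```

```text
pos [ 0.5616 -0.057   0.0401] yaw 157.82 F [-2.12  4.91  4.3 ] M [1.021 0.379 0.489] w 0.01 q7 0.6 t 19.1
knob err in tool axes mm [-1.1  -0.48 -0.  ]
```

>>> apply_moves --increments '[{"grip": 255,"dx": 0,"dy": 0,"dz": 0,"twist": 0.02}]'

```text
t: 19.18
position: [0.5616, -0.057, 0.0401]
tcp_rot: [-0.0, 0.202, 0.979, 0.001]
ft_force: [-2.4, 4.8, 4.9]
gripper_width: 0.0102
```

```bash
python3 -c "
from k import *
st()"
```

```text
pos [ 0.5616 -0.057   0.0401] yaw 156.69 F [-2.41  4.85  4.92] M [1.055 0.421 0.458] w 0.0102 q7 0.58 t 19.1833
knob err in tool axes mm [-1.12 -0.46 -0.  ]
```

The torque fit puts home at about 0.72 rad and vision says about 0.76, so I'll stop at 0.98 rad.

>>> apply_moves --increments '[{"grip": 255,"dx": 0,"dy": 0,"dz": 0,"twist": 0.02}]'

```text
t: 19.27
position: [0.5616, -0.057, 0.0402]
tcp_rot: [-0.0, 0.212, 0.977, 0.001]
ft_force: [-2.7, 5.8, 4.6]
gripper_width: 0.0102
```

```bash
python3 -c "
from k import *
st()"
```

```text
pos [ 0.5616 -0.057   0.0402] yaw 155.54 F [-2.72  5.76  4.64] M [0.998 0.406 0.507] w 0.0102 q7 0.56 t 19.2667
knob err in tool axes mm [-1.13 -0.47 -0.  ]
```

>>> apply_moves --increments '[{"grip": 255,"dx": 0,"dy": 0,"dz": 0,"twist": 0.02}]'

```text
t: 19.35
position: [0.5616, -0.057, 0.0401]
tcp_rot: [-0.0, 0.222, 0.975, 0.001]
ft_force: [-2.3, 4.8, 4.5]
gripper_width: 0.0102
```

```bash
python3 -c "
from k import *
st()"
```

```text
pos [ 0.5616 -0.057   0.0401] yaw 154.4 F [-2.28  4.84  4.51] M [1.094 0.341 0.529] w 0.0102 q7 0.55 t 19.35
knob err in tool axes mm [-1.14 -0.47 -0.  ]
```

>>> apply_moves --increments '[{"grip": 255,"dx": 0,"dy": 0,"dz": 0,"twist": 0},{"grip": 255,"dx": 0,"dy": 0,"dz": 0,"twist": 0}]'

```text
t: 19.52
position: [0.5616, -0.057, 0.0401]
tcp_rot: [-0.0, 0.221, 0.975, 0.001]
ft_force: [-2.2, 5.0, 5.1]
gripper_width: 0.01
```

```bash
python3 -c "
from k import *
st()"
```

```text
pos [ 0.5616 -0.057   0.0401] yaw 154.45 F [-2.15  5.05  5.1 ] M [1.079 0.335 0.469] w 0.01 q7 0.55 t 19.5167
knob err in tool axes mm [-1.17 -0.48 -0.  ]
```

Torque is 0.53 N m at 0.98 rad, about 14–15 N at the jaw. Releasing and withdrawing.

>>> apply_moves --increments '[{"grip": 225,"dx": 0,"dy": 0,"dz": 0,"twist": 0},{"grip": 200,"dx": 0,"dy": 0,"dz": 0,"twist": 0},{"grip": 180,"dx": 0,"dy": 0,"dz": 0,"twist": 0},{"grip": 180,"dx": 0,"dy": 0,"dz": 0,"twist": 0},{"grip": 180,"dx": 0,"dy": 0,"dz": 0,"twist": 0}]'

```text
t: 19.93
position: [0.5617, -0.0593, 0.0398]
tcp_rot: [0.0, 0.222, 0.975, -0.0]
ft_force: [0.6, -0.1, 0.2]
gripper_width: 0.026
```

>>> apply_moves --increments '[{"grip": 180,"dx": 0,"dy": 0,"dz": 0,"twist": 0},{"grip": 180,"dx": 0,"dy": 0,"dz": 0,"twist": 0},{"grip": 180,"dx": 0,"dy": 0,"dz": 0,"twist": 0}]'

```text
t: 20.18
position: [0.5616, -0.0585, 0.04]
tcp_rot: [-0.0, 0.222, 0.975, -0.0]
ft_force: [0.1, -0.2, -0.4]
gripper_width: 0.0259
```

>>> apply_moves --increments '[{"grip": 180,"dx": 0,"dy": 0,"dz": -0.005,"twist": 0},{"grip": 180,"dx": 0,"dy": 0,"dz": -0.01,"twist": 0},{"grip": 180,"dx": 0,"dy": 0,"dz": -0.015,"twist": 0},{"grip": 180,"dx": 0,"dy": 0,"dz": -0.02,"twist": 0},{"grip": 180,"dx": 0,"dy": 0,"dz": -0.03,"twist": 0}]'

```text
t: 20.6
position: [0.5605, -0.0582, 0.1207]
tcp_rot: [-0.001, 0.221, 0.975, -0.0]
ft_force: [-0.0, 0.0, 0.2]
gripper_width: 0.0261
```

>>> apply_moves --increments '[{"grip": 180,"dx": 0,"dy": 0,"dz": -0.035,"twist": 0},{"grip": 180,"dx": 0,"dy": 0,"dz": -0.035,"twist": 0.05},{"grip": 180,"dx": 0,"dy": 0,"dz": -0.02,"twist": 0.1},{"grip": 180,"dx": 0,"dy": 0,"dz": 0,"twist": 0.1},{"grip": 180,"dx": 0,"dy": 0,"dz": 0,"twist": 0.1}]'

```text
t: 21.02
position: [0.5627, -0.058, 0.2134]
tcp_rot: [0.002, 0.39, 0.921, 0.001]
ft_force: [-0.5, -0.1, -0.7]
gripper_width: 0.0259
```

>>> apply_moves --increments '[{"grip": 180,"dx": 0,"dy": 0,"dz": 0,"twist": 0.12},{"grip": 180,"dx": 0,"dy": 0,"dz": 0,"twist": 0.12},{"grip": 180,"dx": 0,"dy": 0,"dz": 0,"twist": 0.12},{"grip": 180,"dx": 0,"dy": 0,"dz": 0,"twist": 0.12},{"grip": 180,"dx": 0,"dy": 0,"dz": 0,"twist": 0.12}]'

```text
t: 21.43
position: [0.5618, -0.0578, 0.2117]
tcp_rot: [0.0, 0.645, 0.764, 0.001]
ft_force: [-0.4, 0.1, 0.2]
gripper_width: 0.0261
```

>>> apply_moves --increments '[{"grip": 180,"dx": 0,"dy": 0,"dz": 0,"twist": 0.12},{"grip": 180,"dx": 0,"dy": 0,"dz": 0,"twist": 0.12},{"grip": 180,"dx": 0,"dy": 0,"dz": 0,"twist": 0},{"grip": 180,"dx": 0,"dy": 0,"dz": 0,"twist": 0},{"grip": 180,"dx": 0,"dy": 0,"dz": 0,"twist": 0}]'

```text
t: 21.85
position: [0.5617, -0.0581, 0.2108]
tcp_rot: [0.0, 0.729, 0.685, 0.0]
ft_force: [0.0, 0.7, -0.5]
gripper_width: 0.0256
```

Run:
```python
from k import *
s,M=st()
f=grab('wrist','wrist12')
P=cloud(f).reshape(-1,3)
q=P[(P[:,2]>.05)&(P[:,2]<.064)&(np.hypot(P[:,0]-.5624,P[:,1]+.0582)<.025)]
print('bar',len(q),cv2.minAreaRect((q[:,:2]*1000).astype(np.float32)))
q=P[(P[:,2]>.042)&(P[:,2]<.054)&(P[:,1]>.02)&(abs(P[:,0]-.57)<.04)]
r=cv2.minAreaRect((q[:,:2]*1000).astype(np.float32)); print('carrier',len(q),r,H(np.array(r[0])/1000))
for n in ('scene','side'):
    g=grab(n); x,y=(250,110) if n=='scene' else (200,110)
    cv2.imwrite(f'pics/{n}12.png',cv2.resize(g['pixels'][y:y+140,x:x+190,::-1],None,fx=4,fy=4,interpolation=cv2.INTER_CUBIC))
```

```text
pos [ 0.5617 -0.0581  0.2108] yaw 86.44 F [ 0.03  0.67 -0.52] M [-0.034 -0.076 -0.014] w 0.0256 q7 -0.33 t 21.85
knob err in tool axes mm [0.22 0.67 0.  ]
bar 565 ((562.5377807617188, -57.93388366699219), (10.328642845153809, 40.05170822143555), 66.61106872558594)
carrier 3613 ((569.2909545898438, 64.27552795410156), (55.61019515991211, 39.99453353881836), 86.60771179199219) (np.float64(-0.6), np.float64(122.7))
```

View pics/wrist12.png

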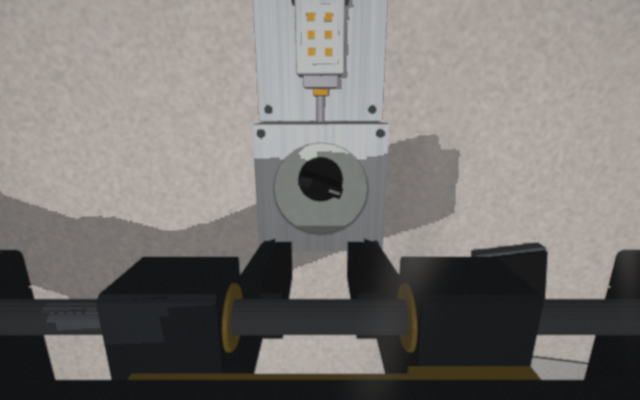

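View pics/scene12.png

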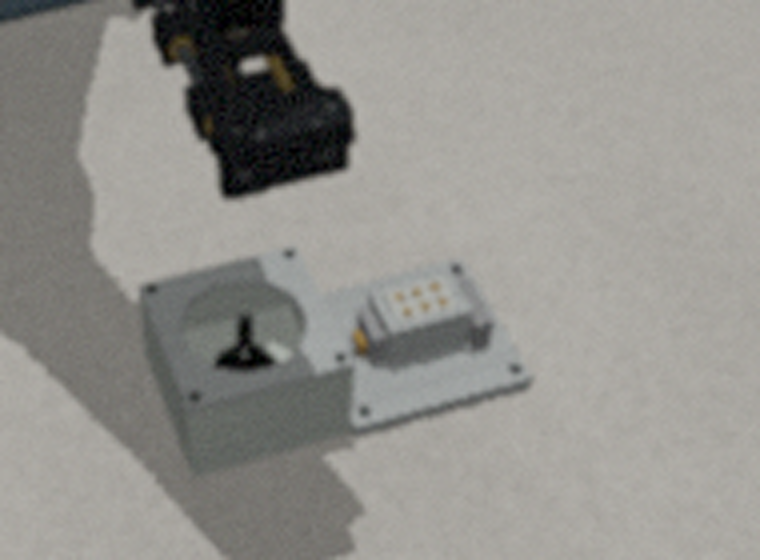

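The bar now reads -23.4°, so the knob turned 0.948 rad. To cross-check home, I'll measure how far the jaw block actually travelled between the two similar wrist views.

Run:
```python
from d import *
a=cv2.imread('pics/wrist5.png');b=cv2.imread('pics/wrist12.png')
x=np.vstack([cv2.resize(i[60:128,290:355],None,fx=8,fy=4.4*1.0,interpolation=cv2.INTER_CUBIC) for i in (a,b)])
cv2.imwrite('pics/jaw.png',x);print(x.shape)
for i in (a,b):
    g=cv2.cvtColor(i,cv2.COLOR_BGR2GRAY).astype(float)
    print('cols306-314',g[60:128,308:314].mean(1).round().astype(int).tolist())
    print('cols327-333',g[60:128,328:334].mean(1).round().astype(int).tolist())
```

```text
(598, 520, 3)
cols306-314 [145, 145, 143, 141, 159, 177, 182, 182, 182, 182, 177, 165, 168, 179, 182, 183, 182, 183, 182, 180, 166, 134, 98, 83, 96, 118, 147, 169, 172, 157, 151, 156, 160, 160, 160, 159, 158, 158, 158, 157, 148, 134, 150, 174, 180, 179, 174, 169, 166, 165, 164, 163, 164, 169, 176, 180, 181, 181, 181, 181, 181, 181, 178, 162, 128, 95, 85, 104]
cols327-333 [152, 156, 159, 164, 174, 180, 182, 182, 182, 182, 182, 182, 182, 182, 182, 182, 183, 183, 183, 180, 166, 137, 101, 83, 104, 145, 168, 174, 169, 152, 146, 151, 155, 156, 157, 156, 156, 156, 157, 157, 148, 124, 119, 151, 171, 175, 173, 167, 161, 159, 159, 159, 159, 162, 170, 175, 176, 177, 176, 176, 176, 176, 174, 161, 129, 96, 87, 104]
cols306-314 [182, 182, 181, 177, 173, 178, 182, 183, 183, 183, 183, 180, 168, 139, 110, 120, 145, 157, 159, 160, 160, 159, 159, 159, 160, 156, 135, 104, 107, 144, 165, 170, 169, 169, 169, 171, 176, 180, 181, 181, 181, 181, 181, 181, 181, 181, 181, 181, 182, 182, 182, 182, 182, 182, 182, 182, 182, 182, 182, 176, 149, 111, 90, 99, 136, 169, 182, 184]
cols327-333 [183, 182, 178, 166, 169, 179, 182, 183, 183, 183, 183, 180, 165, 134, 106, 120, 143, 152, 155, 156, 156, 156, 157, 157, 158, 155, 134, 103, 102, 131, 151, 157, 158, 159, 159, 162, 169, 175, 176, 176, 176, 176, 176, 176, 176, 176, 177, 177, 176, 177, 177, 177, 177, 177, 177, 177, 178, 177, 177, 174, 154, 120, 94, 104, 147, 174, 180, 181]
```

View pics/jaw.png

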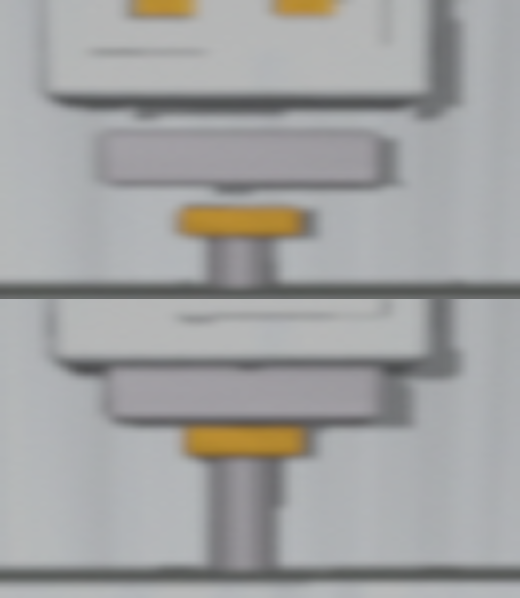

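Run:
```python
from d import *
from scipy.ndimage import gaussian_filter1d as gf
# frames: wrist.npz now = 12; need pose for 5 -> use pad: guard screws/deck fixed references instead
b=load('wrist')
for nm in ('wrist5','wrist12'):
    i=cv2.imread(f'pics/{nm}.png').astype(float)
    sat=(i[:,:,2]-i[:,:,0])[60:128,314:327].mean(1)   # gold
    r=np.arange(60,128)
    def cross(p,th,a,bb):
        out=[]
        for k in range(a-60,bb-60):
            if (p[k]-th)*(p[k+1]-th)<0: out.append(round(r[k]+(th-p[k])/(p[k+1]-p[k]),2))
        return out
    print(nm,'gold max',sat.max(),'edges',cross(sat,sat[20:].max()/2,80,127))
    g=cv2.cvtColor(i.astype(np.uint8),cv2.COLOR_BGR2GRAY).astype(float)
    for c in ((305,312),(328,335)):
        p=g[60:128,c[0]:c[1]].mean(1); d=np.gradient(gf(p,.7)); 
        print(c,[(int(r[k]),round(d[k],1)) for k in range(1,67) if abs(d[k])>6 and abs(d[k])>=abs(d[k-1]) and abs(d[k])>=abs(d[k+1])])
    gm=(g<85).astype(np.uint8); n,l,s_,c=cv2.connectedComponentsWithStats(gm)
    print([c[k].round(2).tolist()for k in range(1,n) if 12<s_[k,4]<80 and 250<c[k,0]<395 and c[k,1]<145])
R_,t=RT(b);print('mm/px y at z .038 near 85:',(ray(b,(320,84),.038)-ray(b,(320,86),.038))[0]/2)
```

```text
wrist5 gold max 129.30769230769232 edges [np.float64(106.9), np.float64(112.86)]
(305, 312) [(64, np.float64(13.6)), (70, np.float64(-7.2)), (73, np.float64(6.8)), (81, np.float64(-29.0)), (85, np.float64(21.5)), (89, np.float64(-6.7)), (100, np.float64(-7.1)), (102, np.float64(14.3)), (124, np.float64(-28.9))]
(328, 335) [(81, np.float64(-28.5)), (85, np.float64(27.7)), (89, np.float64(-8.8)), (100, np.float64(-13.1)), (103, np.float64(19.9)), (124, np.float64(-27.6))]
[[346.95, 2.11], [323.0, 83.0], [265.92, 112.03], [372.92, 111.97], [257.86, 137.24], [381.2, 137.11]]
wrist12 gold max 130.3846153846154 edges [np.float64(88.56), np.float64(94.97)]
(305, 312) [(73, np.float64(-22.5)), (76, np.float64(15.5)), (86, np.float64(-18.2)), (89, np.float64(24.2)), (120, np.float64(-26.0)), (124, np.float64(28.6))]
(328, 335) [(73, np.float64(-23.0)), (76, np.float64(14.2)), (86, np.float64(-20.5)), (89, np.float64(20.3)), (120, np.float64(-24.3)), (124, np.float64(28.4))]
[[346.32, 2.0], [267.97, 109.09], [371.74, 109.0], [260.5, 133.17], [380.0, 133.0]]
mm/px y at z .038 near 85: [5.11712108e-05 8.25828280e-04 0.00000000e+00]
```

Run:
```python
from d import *
b=load('wrist'); Rw,tw=RT(b)
def Tt(p,yaw):
    c,s=np.cos(np.radians(yaw)),np.sin(np.radians(yaw)); M=np.eye(4); M[:3,:3]=[[c,s,0],[s,-c,0],[0,0,-1]]; M[:3,3]=p; return M
C=np.eye(4);C[:3,:3]=Rw;C[:3,3]=tw   # world->cam
s=manip.state()
T12=Tt(s['position'],86.44); T5=Tt([.56251761,-.0558305,.20029528],86.561)
C5=C@T12@np.linalg.inv(T5)
a=dict(b); a['rvec']=cv2.Rodrigues(C5[:3,:3])[0].ravel(); a['tvec']=C5[:3,3]
def y(f,u,v,z): return H(ray(f,(u,v),z)[0])
print('screws5',[y(a,*p,.012) for p in ((265.92,112.03),(372.92,111.97))],[y(a,*p,.072) for p in ((257.86,137.24),(381.2,137.11))])
print('screws12',[y(b,*p,.012) for p in ((267.97,109.09),(371.74,109.0))],[y(b,*p,.072) for p in ((260.5,133.17),(380,133.))])
for nm,f,jb,gf_,gb in (('5',a,100.6,106.9,112.86),('12',b,86.3,88.56,94.97)):
    print(nm,'jaw back top',y(f,320,jb,.038),'gold front/back z=.025',y(f,320,gf_,.025),y(f,320,gb,.025),'z=.02',y(f,320,gf_,.02),y(f,320,gb,.02))
print('jaw front5',y(a,320,89.3,.038),'carrier rear bottom12 etc')
```

```text
screws5 [(np.float64(-50.3), np.float64(65.6)), (np.float64(50.1), np.float64(65.7))] [(np.float64(-48.4), np.float64(47.7)), (np.float64(48.0), np.float64(47.8))]
screws12 [(np.float64(-50.4), np.float64(65.8)), (np.float64(49.7), np.float64(65.8))] [(np.float64(-48.5), np.float64(47.6)), (np.float64(48.0), np.float64(47.6))]
5 jaw back top (np.float64(0.3), np.float64(75.6)) gold front/back z=.025 (np.float64(0.3), np.float64(70.3)) (np.float64(0.3), np.float64(65.2)) z=.02 (np.float64(0.4), np.float64(70.3)) (np.float64(0.4), np.float64(65.1))
12 jaw back top (np.float64(-0.3), np.float64(85.2)) gold front/back z=.025 (np.float64(-0.2), np.float64(83.9)) (np.float64(-0.3), np.float64(78.4)) z=.02 (np.float64(-0.2), np.float64(84.2)) (np.float64(-0.2), np.float64(78.5))
jaw front5 (np.float64(0.3), np.float64(84.8)) carrier rear bottom12 etc
```

The collar travelled 13.3 mm (0.95 rad) and the jaw travelled 9.6 mm. That is about 3.7 mm of spring compression, or about 14.7 N, which agrees with the torque. The arm is well clear, so I'm handing in.

```bash
python3 -c "
from h import *
s=manip.state(); print(s['t'],s['position'],s['ft_force'])
print(manip.finish_job())"
```

```text
22.0 [ 0.56158881 -0.05826534  0.21016402] [ 0.62389226  0.09000761 -0.96997382]
the job is handed in; nothing more can be done
None
```

The carrier is clamped on the deck against the stop with about 14 N, and I handed the job in at t = 22.0 s of the 72 s allowed.

I placed the carrier between jaw and stop, long way from jaw to stop, and released it gently. I then reached through the guard's opening, gripped the knob and turned it clockwise. The fingers let go and withdrew to about 0.21 m, and the robot was touching nothing at hand-in.

**Last checks**
- **Carrier position:** it stands aligned with the holder, about 0.6 mm off the stop's middle in x, with the jaw against its back.
- **Knob angle:** the camera reads 0.948 rad from the bar. The tool turned 0.98 rad, so the knob lagged by about 0.03 rad in the grip.
- **Clamping force:** the turning torque at the end, 0.51 to 0.53 N m, gives about 14 N. The spring's compression in the images (3.7 mm: collar moved 13.3 mm, jaw 9.6 mm) gives about 14.7 N.
- **One disagreement:** my first visual guess, from the starting gap between jaw and stop, put home at about 0.76 rad and so about 10.5 N. The later measurement of the jaw's travel puts home near 0.69 rad. All the estimates fall between 8 and 20 N.
- **Loads and bystanders:** the highest force I read was about 12 N, when the carrier met the deck, and it never exceeded about 6 N while the hand was in the guard. The jar, the flat box and the screwdriver were never approached, but I did not measure them again at the end.

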